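Glue-press a stack of heel lifts

ROBOT

A 6-joint arm with a two-finger parallel gripper is mounted at the origin on the work surface. World frame = base frame: x ahead of the robot, y to its left, z up, the work surface at z = 0. Lengths are in m, angles in degrees, forces in N, time in s.
With the tool pointing down it reaches from about 0.3 to 0.75 m from the base axis. Payload 8.5 kg.
Tool frame: the origin (TCP) lies at the very end of the fingers, on their centre line; the grasp point (between the pads) lies 19 mm behind it; z points along the fingers, y is the line along which they close (so a half turn about z gives the same grasp; the last joint's range is limited). The gripper opens to 85 mm and grips with 20 to 120 N. Pads are 22 mm wide; open, the fingers measure 114 mm over their backs; the gripper's body (76 mm by 85 mm) begins 54 mm behind the grasp point. The pads swing forward as they close: fully open they stand 13 mm farther back than shut.
Start: joints at [-75.991, 21.807, 74.336, -0, 83.858, -12.336], TCP at [0.244, -0.493, 0.231] pointing down, gripper open.
Joint ranges: [-178.18, 178.18], [-50.72, 133.34], [12.68, 142.11], [-81.47, 261.47], [9.98, 163.14], [-165.26, 165.26]. Speed limits (degrees/s): [136.94, 136.94, 180, 180, 180, 180].

INTERFACE

Orientations are given as a 3x3 rotation matrix whose columns are the frame's x, y, z axes.
In Python, from rig import env gives the robot as it stands.
- The arm moves only by the tool move_arm, never from a script. Its argument "plan" is a list of rows, each a list of 7 numbers: the turn, a rotation vector about the tool's x, y, z in degrees, then the shift along the tool's x, y, z in cm, then the gripper command: -1 is shut, 1 is fully open, values between are in proportion. In form: [[ax, ay, az, tx, ty, tz, jaw], ...]. A call has 1 to 5 rows; each row is the pose to reach, as a shift and turn from the pose commanded when the call began, along the tool's axes at that moment; what a row does not reach only later rows make up. A row lasts 1/10 s, in which the tool goes at most 50 mm and 8.59 degrees, less where a joint would pass 70% of its speed; a pose out of reach is approached as far as the arm can. A call with a gripper value outside its range is refused whole. The fingers move at their own pace and stop on an object; "squeeze" is the grip in N (left out, the last holds). Time passes only in rows, so rows that repeat a pose let the fingers close. It gives the time, the measured TCP pose, the force, the opening and the grip force at its end, in the units of the state.
- env.observe(): the state, without advancing time (a new reading comes with each control period).
- env.get_image(name): name is "scene" or "top"; returns a dict with "color" (480x640x3 uint8, red, green, blue), "fov_y" (degrees; the focal length in pixels is half the picture's height over the tangent of half this angle, whatever the lens; pixels are square), "cx", "cy" (the principal point, pixels), "R" (3x3) and "t" (3): a world point X has camera coordinates R X + t. Camera axes: x right, y down, z forward; pixel columns grow to the right and rows downward; lengths in m; the calibration is good to about 2 mm. A picture is of the moment at which its call begins. There is no depth.
- env.close_job(): hands the job in; it is judged then, once.
Trained networks look in a picture, given as the dict that the camera call returned (one of the last four; its "shot" number tells which), for a name from the list of things; names that differ only in an ending like _2 or _b are one class to them, and where a whole thing is asked for, a point or a joint stands for the part that bears it (a point fixed in the world has none). Each returns a list of dicts, best first, with "conf" (0 to 1); they miss things now and then, are a little off and sometimes report something else, mostly with a low value. They report only what shows in the picture. A call takes as long as a camera call. They do not tell look-alikes from the thing itself.
- env.outline_of(target, picture): "mask" (480x640 bool, what is visible of it) and "bbox" ([centre column, centre row, width, height] in pixels, round what is visible of it).
- env.tip_of(target, picture): "pixel" ([column, row] in pixels: a listed point, or the origin of a listed thing).
The state is a dict: "time_s": time; "q": joint angles; "qvel": joint speeds; "joint_efforts": joint torques, N m; "position": TCP position; "tool_rot": TCP orientation; "ft_force": force on the tool from outside, world axes, zero at the start; "wrist_torque": the same for the moment, N m; "grip_width": finger opening in m; "gripper_force": force on a finger pad.
Only numpy, scipy, OpenCV 4.12 (cv2) and the standard library are available. Lean on these libraries where they do the work, as an engineer would, in place of code of your own. Each camera call takes 0.05 s, during which the arm holds its last target. There are 200 camera calls.

TASK

Glue up a shoe heel in the bench screw press: with the bed out, stack all the brown heel lifts that are on the bench (the number varies) squarely on one another on the yellow outline, round ends matching it, then push the bed fully home under the screw. Swing the folded crank handle up, wind the press clockwise until the foot just touches the stack, then add a quarter of a turn more, no overtightening, and leave it tightened with the handle folded down flat again. Leave the glue tin, hammer and bowl alone.

Things in the scene. Friction and masses are not known exactly. Their poses are not given: they have to be found in the camera images.
- press: Green screw press, bolted down. Origin on the screw's axis at bench level, z up. Columns (26 x 40 mm) at x = -82 and +82 mm; crosshead 190 x 50 mm, top 205 mm above the bench; clear guard at y = -44 mm over the bed, 118 mm high. The 16 mm threaded rod's top stands 275 mm above the bench when wound up. The crank arm, 18 mm wide, 80 mm radius, turns at constant height 213 to 223 mm.
- bed (a joint): Slide of the steel bed along the press's y: 0 = fully out (bed centre 150 mm from the screw axis along the press's +y), 0.15 = home against its stop under the screw. About 2 N of friction; it stays where left. The bed cannot be loaded under the crosshead.
- bed_mark (a point): Centre of the yellow D-shaped outline on top of the bed, 30 mm above the bench; moves with the bed. x, y, z are the press's axes: the outline's 80 mm length lies along x with its round end at +x, its 56 mm width along y. The bed top is 110 (x) by 100 (y) mm with a tongue to the knob.
- bed_round (a point): The round end of the yellow outline: 40 mm from bed_mark along +x, on the bed's top.
- bed_knob (a point): Point to grip on the red upright knob of the bed, 20 mm diameter and 40 mm tall, standing on the bed's tongue 100 mm from bed_mark along +y. This point is 25 mm above the bed's top, 15 mm under the knob's top (55 mm above the bench).
- crank (a joint): Crank angle, rad; grows turning clockwise seen from above, which lowers the foot 30 mm a turn. 0 = wound right up: foot's face 122 mm above the bench (92 mm above the bed's top), and the arm points 0.80 rad clockwise from the press's +x; it starts 0 to 1.6 rad further clockwise. 0.2 Nm of friction; it stays where left.
- handle (a joint): Fold of the crank handle, rad: 0 = folded flat, inward along the arm towards the screw; 1.57 = upright, the working position, against a stop. Its level hinge, square to the arm, is at the arm's end: 80 mm from the screw axis, 245 mm above the bench. Stiff: it stays where left (about 1.2 N at the ball moves it).
- ball (a point): Centre of the red ball at the handle's end, 28 mm diameter, 50 mm from the handle's hinge. Folded: 30 mm from the screw axis, 245 mm above the bench. Upright: 80 mm from the axis, 295 mm above the bench. The ball turns freely about the handle's own length, so it can be cranked round with the gripper's heading unchanged.
- foot (a joint): How far the sprung foot is pushed up into the screw's end, m: 0 = hanging free, grows 7.5 mm per quarter turn (30 mm per turn) once the foot is on the stack; stop at 0.018. Spring 3 N per mm and 3 N preload. The spring gap, with a red collar in it, closes as it is pressed.
- foot_face (a point): Centre of the underside of the orange foot, a plate 70 (x) by 56 (y) by 14 mm on the screw's end.
- lift1: Brown stiff heel lift, one of two to four alike, 80 long (its x) by 56 wide (its y) by 18 mm thick, 60 to 130 g; one end square, the other (its +x) round with 28 mm radius. Origin at its centre, half-way through its thickness, z up at the start; either face may be up.
- lift2: Brown stiff heel lift, one of two to four alike, 80 long (its x) by 56 wide (its y) by 18 mm thick, 60 to 130 g; one end square, the other (its +x) round with 28 mm radius. Origin at its centre, half-way through its thickness, z up at the start; either face may be up.
- lift3: Brown stiff heel lift, one of two to four alike, 80 long (its x) by 56 wide (its y) by 18 mm thick, 60 to 130 g; one end square, the other (its +x) round with 28 mm radius. Origin at its centre, half-way through its thickness, z up at the start; either face may be up.
- lift4: Brown stiff heel lift, one of two to four alike, 80 long (its x) by 56 wide (its y) by 18 mm thick, 60 to 130 g; one end square, the other (its +x) round with 28 mm radius. Origin at its centre, half-way through its thickness, z up at the start; either face may be up.
- glue: Bystander: glue tin, 70 mm diameter, 100 mm tall, origin under its centre.
- hammer: Bystander: hammer lying on the bench.
- bowl: Bystander: steel bowl, 120 mm across, 45 mm tall, origin under its centre.
Mind the look-alikes: they are no part of the job. What is shaped like the lift2 but orange, purple or turquoise is not meant.

How it is judged:
By the outcome, as a careful person would: the job done as asked, in the order asked, and still so for the second after the job is handed in, with the robot touching nothing.
Of lift1, lift2, lift3, lift4 only 2 to 4 are there at a start; the rules pass over those that are not, and their reading is None.
At some moment in a run one of lift1, lift2, lift3, lift4 may be knocked a few centimetres aside while the robot is not near it.
Once in a run the grip may slacken for a moment while it holds something.
It also fails if it takes over 210 s, if anything falls off the work surface, if the arm or the gripper's body presses on something with over 40 N, if the wrist force passes 120 N, or if a joint passes its speed limit or range.

## Working session

There is one attempt and no reset: what is moved stays moved. The work goes in short steps, Python scripts to look and compute and a tool call to move; the robot and the scene stay as the last step left them, time stands still between calls to the robot, and variables do not carry over. Pictures are saved under pics/ and viewed, at most 14 in all, crops included, and the job is handed in when it is done.

Besides the shell and the picture viewer there is one more tool, called after "Request:" in YAML: its name, and indented under it one key for each argument. move_arm: Moves the arm, as the interface text tells. Its arguments: {"type":"object","properties":{"plan":{"type":"array"},"squeeze":{"type":"number"}},"required":["plan"]}

```bash
mkdir -p pics; ls; python3 - <<'E'
from rig import env
import cv2
for n in("scene","top"):
    p=env.get_image(n); cv2.imwrite(f"pics/{n}0.png",p["color"][:,:,::-1])
    print(n,p["fov_y"],p["cx"],p["cy"],p["R"],p["t"],p["shot"], [k for k in p])
    for t in["press","bed_mark","bed_round","bed_knob","ball","foot_face","lift1","glue","hammer","bowl"]:
        print(t,[(list(map(int,d["pixel"])),round(d["conf"],2)) for d in env.tip_of(t,p)][:8])
o=env.observe();print(o)
E
```

```text
pics
scene 57.893756751372194 317.26224123592397 248.0521265244009 [[ 0.2223723   0.97495513  0.00361189]
 [ 0.82972531 -0.18729966 -0.52580867]
 [-0.51196335  0.11992216 -0.8505952 ]] [-0.1102207  -0.41914473  1.54030243] 1 ['color', 'fov_y', 'cx', 'cy', 'R', 't', 'shot']
press [([239, 273], 0.76)]
bed_mark [([283, 255], 0.68)]
bed_round [([286, 269], 0.77)]
bed_knob [([316, 243], 0.69)]
ball [([210, 223], 0.45), ([169, 315], 0.34)]
foot_face [([230, 249], 0.42)]
lift1 [([382, 245], 0.83), ([469, 297], 0.81), ([419, 206], 0.78), ([438, 242], 0.77), ([369, 212], 0.64)]
glue [([333, 324], 0.9)]
hammer [([428, 309], 0.8)]
bowl [([166, 313], 0.56), ([382, 246], 0.17)]
top 45.1531181282225 329.64731720179867 240.92250507233248 [[ 0.01289438 -0.99988292 -0.00823959]
 [-0.98961507 -0.0115813  -0.14327559]
 [ 0.14316339  0.01000148 -0.98964853]] [-0.05231246  0.59926076  1.56434012] 2 ['color', 'fov_y', 'cx', 'cy', 'R', 't', 'shot']
press [([400, 265], 0.74)]
bed_mark [([353, 265], 0.6)]
bed_round [([347, 252], 0.93)]
bed_knob [([319, 267], 0.68)]
ball [([421, 255], 0.46), ([192, 301], 0.34
[... 351 characters left out ...]
0763e+01, -1.23340287e+01]), 'qvel': array([ 0.06489028,  0.00114058,  0.00768088, -0.09141416, -0.00207359,
       -0.04119065]), 'joint_efforts': array([ 2.96599777e-03, -4.48327589e+01, -2.31467021e+01, -7.45484783e-06,
        5.85716643e-04,  3.81956610e-06]), 'position': array([ 0.24405866, -0.49285848,  0.23130452]), 'tool_rot': array([[ 8.96160786e-01,  4.43729473e-01, -7.20181555e-06],
       [ 4.43729473e-01, -8.96160786e-01,  3.30994368e-05],
       [ 8.23321097e-06, -3.28580751e-05, -9.99999999e-01]]), 'ft_force': array([-0.22471551, -1.22466913,  0.30389956]), 'wrist_torque': array([-0.00220534, -0.00286843,  0.01535034]), 'gripper_force': 0.0, 'grip_width': 0.08549430773416257}
```

View pics/scene0.png

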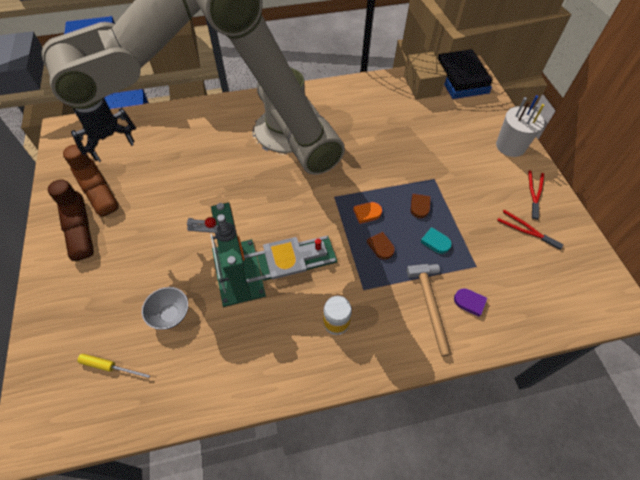

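View pics/top0.png

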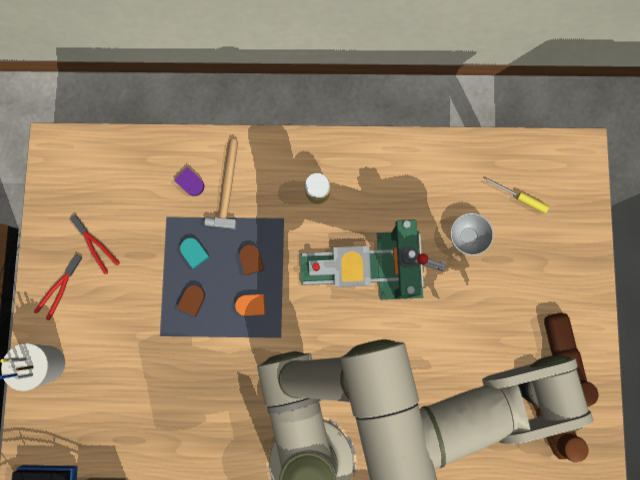

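```bash
cat > h.py <<'E'
from rig import env
import numpy as np, cv2
from scipy.optimize import minimize
a=np.linspace(-np.pi/2,np.pi/2,25)
D=np.vstack([[[-.04,-.028]],np.c_[.012+.028*np.cos(a),.028*np.sin(a)],[[-.04,.028]]])
def proj(p,X):
    c=np.atleast_2d(X)@np.array(p["R"]).T+p["t"]; f=240/np.tan(np.radians(p["fov_y"]/2))
    return np.c_[f*c[:,0]/c[:,2]+p["cx"],f*c[:,1]/c[:,2]+p["cy"]]
def ray(p,uv):
    f=240/np.tan(np.radians(p["fov_y"]/2)); R=np.array(p["R"])
    return -R.T@np.array(p["t"]), R.T@np.array([(uv[0]-p["cx"])/f,(uv[1]-p["cy"])/f,1])
def onz(p,uv,z):
    c,d=ray(p,uv); return c+d*(z-c[2])/d[2]
def tri(obs):
    A=np.zeros((3,3));b=np.zeros(3)
    for p,uv in obs:
        c,d=ray(p,uv);d=d/np.linalg.norm(d);M=np.eye(3)-np.outer(d,d);A+=M;b+=M@c
    return np.linalg.solve(A,b)
def pts(v,z0,z1):
    x,y,t=v;c,s=np.cos(t),np.sin(t)
    P=D@np.array([[c,s],[-s,c]])+[x,y]
    return np.vstack([np.c_[P,np.full(len(P),z)] for z in(z0,z1)])
S=4
def fit(masks,v0,z0,z1):
    """masks: list of (picture, mask). best IoU of the D prism; tries both headings"""
    big=[(p,cv2.resize(m.astype(np.uint8),None,fx=S,fy=S,interpolation=cv2.INTER_NEAREST)) for p,m in masks]
    def cost(v):
        c=0
        for p,m in big:
            uv=((proj(p,pts(v,z0,z1))+.5)*S*16).astype(np.int32)
            r=np.zeros_like(m);cv2.fillConvexPoly(r,cv2.convexHull(uv.reshape(-1,1,2)),1,shift=4)
            c+=1-(r&m).sum()/max(1,(r|m).sum())
        return c/len(big)
    best=None
    ths=[v0[2]] if len(v0)>2 else np.arange(0,2*np.pi,np.pi/6)
    for t in ths:
        v=[v0[0],v0[1],t]
        r=minimize(cost,v,method="Nelder-Mead",options=dict(initial_simplex=[v,[v[0]+.008,v[1],t],[v[0],v[1]+.008,t],[v[0],v[1],t+.2]],xatol=1e-4,fatol=1e-4))
        if best is None or r.fun<best.fun:best=r
    return best.x,best.fun
def cmask(p,kind,uv=None):
    h=cv2.cvtColor(p["color"],cv2.COLOR_RGB2HSV).astype(int);H,Sa,V=h[...,0],h[...,1],h[...,2]
    m={"yellow":(H>16)&(H<30)&(Sa>170)&(V>120),"brown":(H<13)&(Sa>120)&(V<170)&(V>25)}[kind]
    if uv is None:return m
    n,l=cv2.connectedComponents(m.astype(np.uint8)); yy,xx=np.nonzero(m)
    i=np.argmin((xx-uv[0])**2+(yy-uv[1])**2); return l==l[yy[i],xx[i]]
def shots(): return env.get_image("scene"),env.get_image("top")
E
python3 - <<'E'
from h import *
s,t=shots()
for n,us,ut in(("A",(382,245),(193,300)),("B",(419,206),(249,260))):pass
def nm(p,uv):
    L=[d for d in env.outline_of("lift1",p)]
    return min(L,key=lambda d:np.hypot(d["bbox"][0]-uv[0],d["bbox"][1]-uv[1]))["mask"]
for us,ut in(((382,245),(249,260)),((421,206),(191,300))):
    x0=onz(t,ut,.009)
    for k in("net","col"):
        ms,mt=(nm(s,us),nm(t,ut)) if k=="net" else (cmask(s,"brown",us),cmask(t,"brown",ut))
        for M in([(s,ms),(t,mt)],[(s,ms)],[(t,mt)]):
            v,f=fit(M,x0[:2],0.,.018);print(k,v.round(4),np.degrees(v[2]).round(1),round(f,3))
        print(ms.sum(),mt.sum())
ms,mt=cmask(s,"yellow",(284,256)),cmask(t,"yellow",(353,267));print("bed",ms.sum(),mt.sum())
for M in([(s,ms),(t,mt)],[(s,ms)],[(t,mt)]):
    v,f=fit(M,onz(t,(353,265),.03)[:2],.03,.03);print(v.round(4),np.degrees(v[2]).round(1),round(f,3))
for n in("bed_mark","bed_round","bed_knob","press","ball","glue","bowl"):
    o=[(p,env.tip_of(n,p)) for p in(s,t)]
    o=[(p,l[0]["pixel"]) for p,l in o if l]
    print(n,tri(o).round(4) if len(o)>1 else onz(*o[0],0 if n!="ball" else .245))
E
```

```text
net [0.551  0.1807 0.2987] 17.1 0.114
net [0.5467 0.1819 6.594 ] 377.8 0.06
net [0.5537 0.1806 0.3245] 18.6 0.066
541 524
col [0.5497 0.1803 6.5545] 375.5 0.134
col [0.5452 0.1825 0.301 ] 17.2 0.109
col [0.5521 0.1799 0.2816] 16.1 0.063
454 521
net [ 0.4351  0.341  -0.4182] -24.0 0.103
net [0.4298 0.3425 5.8137] 333.1 0.093
net [ 0.4367  0.3407 -0.4048] -23.2 0.045
384 571
col [0.4345 0.3406 5.8781] 336.8 0.126
col [0.4285 0.3434 5.8662] 336.1 0.128
col [0.436  0.34   5.8794] 336.9 0.056
371 555
bed 437 513
[ 0.5295 -0.1067  0.0686] 3.9 0.112
[ 0.5265 -0.1051  6.3382] 363.2 0.048
[ 0.5325 -0.1075  0.0724] 4.1 0.059
bed_mark [ 0.5341 -0.1016  0.0268]
bed_round [ 0.5665 -0.1044  0.0098]
bed_knob [ 0.5235 -0.01    0.061 ]
press [ 0.5381 -0.2421  0.0149]
ball [ 0.5529 -0.1821  0.289 ]
glue [ 0.7477 -0.0045  0.0163]
bowl [ 0.6104 -0.4352  0.0038]
```

```bash
cat >> h.py <<'E'
def plan(*wps):
    """tool-frame shifts from the present pose: wp=(x,y,z,yaw of tool x in deg or None)"""
    o=env.observe();p=o["position"];R=o["tool_rot"];y0=np.degrees(np.arctan2(R[1,0],R[0,0]))
    print("t",round(o["time_s"],1),"at",p.round(4),"yaw",y0.round(1),"F",o["ft_force"].round(1),"w",round(o["grip_width"],4),"g",round(o["gripper_force"],1))
    for w in wps:
        d=R.T@(np.array(w[:3])-p)*100
        print("az %.1f"%(0 if w[3] is None else (y0-w[3]+180)%360-180),"sh",d.round(2),"len",np.linalg.norm(d).round(1))
E
python3 -c "
from h import *
a=np.radians(16.6);g=-.004
x,y=.5502+g*np.cos(a),.1806+g*np.sin(a)
plan((.32,-.22,.36,16.6),(.4,0,.30,16.6),(x,y,.08,16.6))"
```

```text
t 2.1 at [ 0.2441 -0.4929  0.2313] yaw 26.3 F [-0.4 -0.2 -0.3] w 0.0855 g 0.0
az 9.7 sh [ 18.91 -21.08 -12.87] len 31.1
az 9.7 sh [ 35.84 -37.25  -6.87] len 52.1
az 9.7 sh [ 56.92 -46.83  15.13] len 75.3
```

Request:
move_arm:
  plan:
    - [0,0,9.7,18.9,-21.1,-12.9,1]
    - [0,0,9.7,18.9,-21.1,-12.9,1]
    - [0,0,9.7,18.9,-21.1,-12.9,1]
    - [0,0,9.7,18.9,-21.1,-12.9,1]
    - [0,0,9.7,18.9,-21.1,-12.9,1]

```text
time_s: 2.6
position: [0.3049, -0.2718, 0.3358]
tool_rot: [[0.958, 0.286, 0.0], [0.286, -0.958, -0.0], [0.0, 0.0, -1.0]]
ft_force: [1.2, 0.5, 0.9]
grip_width: 0.0857
gripper_force: 0.0
```

```bash
python3 -c "
from h import *
a=np.radians(16.6);g=-.004
x,y=.5502+g*np.cos(a),.1806+g*np.sin(a)
plan((.4,0,.30,16.6),(x,y,.08,16.6))"
```

```text
t 2.6 at [ 0.3049 -0.2718  0.3358] yaw 16.6 F [1.2 0.5 0.9] w 0.0857 g 0.0
az 0.0 sh [ 16.88 -23.32   3.58] len 29.0
az 0.0 sh [ 36.03 -36.34  25.58] len 57.2
```

Request:
move_arm:
  plan:
    - [0,0,0,16.9,-23.3,3.6,1]
    - [0,0,0,16.9,-23.3,3.6,1]
    - [0,0,0,16.9,-23.3,3.6,1]
    - [0,0,0,16.9,-23.3,3.6,1]
    - [0,0,0,16.9,-23.3,3.6,1]

```text
time_s: 3.1
position: [0.3871, -0.0375, 0.304]
tool_rot: [[0.958, 0.286, 0.001], [0.286, -0.958, -0.0], [0.001, 0.001, -1.0]]
ft_force: [0.3, -0.8, 0.7]
grip_width: 0.0852
gripper_force: 0.0
```

```bash
python3 - <<'E'
from h import *
a=np.radians(16.6);g=-.004
x,y=.5502+g*np.cos(a),.1806+g*np.sin(a)
plan((x,y,.08,16.6))
s,t=shots()
ut=(249,260)
v,f=fit([(t,cmask(t,"brown",ut))],onz(t,ut,.01)[:2],0,.018);print(v,f)
cv2.imwrite("pics/t1.png",t["color"][:,:,::-1])
E
```

```text
t 3.1 at [ 0.3871 -0.0375  0.304 ] yaw 16.6 F [ 0.3 -0.8  0.7] w 0.0852 g 0.0
az 0.0 sh [ 21.45 -16.25  22.41] len 35.0
[0.55211824 0.18013853 0.30253914] 0.06469396939693972
```

Request:
move_arm:
  plan:
    - [0,0,0,20.5,-15.3,22.4,1]
    - [0,0,0,20.5,-15.3,22.4,1]
    - [0,0,0,20.5,-15.3,22.4,1]
    - [0,0,0,20.5,-15.3,22.4,1]
    - [0,0,0,20.5,-15.3,22.4,1]

```text
time_s: 3.7
position: [0.5001, 0.1121, 0.138]
tool_rot: [[0.958, 0.286, 0.001], [0.286, -0.958, -0.0], [0.001, 0.0, -1.0]]
ft_force: [0.9, 0.1, 0.5]
grip_width: 0.0854
gripper_force: 0.0
```

```bash
python3 - <<'E'
from h import *
a=np.radians(16.6);g=-.004
x,y=.5502+g*np.cos(a),.1806+g*np.sin(a)
plan((x,y,.08,16.6),(x,y,.002,16.6))
E
```

```text
t 3.7 at [0.5001 0.1121 0.138 ] yaw 16.6 F [0.9 0.1 0.5] w 0.0854 g 0.0
az 0.0 sh [ 6.36 -5.14  5.8 ] len 10.0
az 0.0 sh [ 6.35 -5.14 13.6 ] len 15.9
```

Request:
move_arm:
  plan:
    - [0,0,0,6,-4.8,5.3,1]
    - [0,0,0,6,-4.8,5.3,1]
    - [0,0,0,6,-4.8,5.3,1]
    - [0,0,0,6,-4.8,5.3,1]

```text
time_s: 4.1
position: [0.5429, 0.1742, 0.0858]
tool_rot: [[0.958, 0.287, -0.001], [0.287, -0.958, -0.0], [-0.001, 0.0, -1.0]]
ft_force: [0.2, -1.1, 0.5]
grip_width: 0.0855
gripper_force: 0.0
```

```bash
python3 - <<'E'
from h import *
a=np.radians(16.6);g=-.004
x,y=.5502+g*np.cos(a),.1806+g*np.sin(a)
plan((x,y,.08,16.6),(x,y,.002,16.6))
E
```

```text
t 4.1 at [0.5429 0.1742 0.0858] yaw 16.7 F [ 0.2 -1.1  0.5] w 0.0855 g 0.0
az 0.1 sh [ 0.48 -0.41  0.58] len 0.9
az 0.1 sh [ 0.49 -0.41  8.38] len 8.4
```

Request:
move_arm:
  plan:
    - [0,0,0,0.5,-0.4,4,1]
    - [0,0,0,0.5,-0.4,8.4,1]
    - [0,0,0,0.5,-0.4,8.4,1]
    - [0,0,0,0.5,-0.4,8.4,0.4]
  squeeze: 50

```text
time_s: 4.5
position: [0.547, 0.1789, 0.0039]
tool_rot: [[0.958, 0.285, 0.001], [0.285, -0.958, 0.0], [0.001, 0.0, -1.0]]
ft_force: [0.8, 0.2, 0.2]
grip_width: 0.0735
gripper_force: 0.0
```

Request:
move_arm:
  plan:
    - [0,0,0,0,0,0,-1]
    - [0,0,0,0,0,0,-1]
    - [0,0,0,0,0,0,-1]
    - [0,0,0,0,0,0,-1]
    - [0,0,0,0,0,0,-1]
  squeeze: 50

```text
time_s: 5.0
position: [0.548, 0.1795, 0.0054]
tool_rot: [[0.958, 0.286, 0.005], [0.286, -0.958, 0.0], [0.005, 0.001, -1.0]]
ft_force: [-0.9, -2.8, 7.4]
grip_width: 0.0544
gripper_force: 52.7
```

Request:
move_arm:
  plan:
    - [0,0,0,0,0,-4,-1]
    - [0,0,0,0,0,-8,-1]
    - [0,0,0,0,0,-12,-1]
    - [0,0,0,0,0,-12,-1]
    - [0,0,0,0,0,-12,-1]

```text
time_s: 5.5
position: [0.5468, 0.1798, 0.1243]
tool_rot: [[0.958, 0.286, 0.004], [0.286, -0.958, 0.0], [0.004, 0.001, -1.0]]
ft_force: [-0.7, 0.0, -0.9]
grip_width: 0.0542
gripper_force: 54.2
```

```bash
cat >> h.py <<'E'
def held(s,t,rel=.005):
    """fit of the lift in the grip; both views and each one; offset from the TCP in tool axes"""
    o=env.observe();P=o["position"];yw=np.arctan2(o["tool_rot"][1,0],o["tool_rot"][0,0])
    z0=P[2]-rel
    M=[(p,cmask(p,"brown",proj(p,[[P[0],P[1],z0+.009]])[0])) for p in(s,t)]
    for m in(M,M[:1],M[1:]):
        v,f=fit(m,(P[0],P[1],yw),z0,z0+.018)
        print("held",v[:2].round(4),"yaw",np.degrees(v[2]).round(1),"cost",round(f,3),"off",(o["tool_rot"].T@np.r_[v[:2]-P[:2],0]).round(4)[:2])
E
python3 - <<'E'
from h import *
s,t=shots();held(s,t)
plan((.44,.04,.2,3.8),(.529,-.107,.12,3.8))
c=np.hstack([cv2.resize(s["color"][100:340,240:480],(400,400)),cv2.resize(t["color"][150:350,180:380],(400,400))])
cv2.imwrite("pics/h1.png",c[:,:,::-1])
E
```

```text
held [0.5432 0.1921] yaw -31.5 cost 0.67 off [ 0.0009 -0.0126]
held [0.5426 0.1926] yaw -28.7 cost 0.399 off [ 0.0005 -0.0133]
held [0.5495 0.1785] yaw 14.0 cost 0.941 off [0.0031 0.0022]
t 5.6 at [0.5459 0.1797 0.122 ] yaw 16.6 F [-0.6 -0.7 -1.2] w 0.0547 g 54.2
az 12.8 sh [-14.16  10.35  -7.79] len 19.2
az 12.8 sh [-9.83 26.99  0.2 ] len 28.7
```

View pics/h1.png

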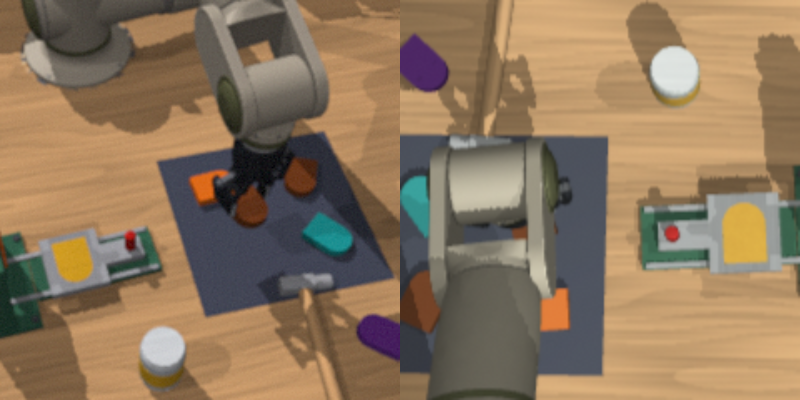

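Request:
move_arm:
  plan:
    - [0,0,12.8,-9.5,27.2,-1,-1]
    - [0,0,12.8,-9.5,27.2,-1,-1]
    - [0,0,12.8,-9.5,27.2,-1,-1]
    - [0,0,12.8,-9.5,27.2,-1,-1]
    - [0,0,12.8,-9.5,27.2,-1,-1]

```text
time_s: 6.1
position: [0.5342, -0.0715, 0.1299]
tool_rot: [[0.998, 0.067, -0.002], [0.067, -0.998, 0.001], [-0.002, -0.001, -1.0]]
ft_force: [0.5, 0.7, -0.5]
grip_width: 0.0543
gripper_force: 54.2
```

Request:
move_arm:
  plan:
    - [0,0,0,0,2,0,-1]
    - [0,0,0,0,2.2,0,-1]
    - [0,0,0,0,2.2,0,-1]

```text
time_s: 6.4
position: [0.5361, -0.0914, 0.13]
tool_rot: [[0.998, 0.066, -0.002], [0.066, -0.998, 0.001], [-0.002, -0.001, -1.0]]
ft_force: [0.2, 0.0, -1.6]
grip_width: 0.0544
gripper_force: 54.2
```

```bash
python3 - <<'E'
from h import *
plan((.526,-.107,.08,3.7),(.526,-.107,.037,3.7))
s,t=shots()
M=[(s,cmask(s,"yellow",(284,256))),(t,cmask(t,"yellow",(353,267)))]
print([m.sum() for _,m in M])
for p,m in M:print(fit([(p,m)],(.529,-.107,.065),.03,.03))
c=np.hstack([cv2.resize(s["color"][150:350,200:400],(400,400)),cv2.resize(t["color"][150:350,260:460],(400,400))])
cv2.imwrite("pics/h2.png",c[:,:,::-1])
E
```

```text
t 6.4 at [ 0.5361 -0.0914  0.13  ] yaw 3.8 F [ 0.2  0.  -1.6] w 0.0544 g 54.2
az 0.1 sh [-1.11  1.49  5.  ] len 5.3
az 0.1 sh [-1.1  1.5  9.3] len 9.5
[np.int64(352), np.int64(60)]
(array([ 0.52721534, -0.10561842,  0.05479355]), np.float64(0.22884748102139407))
(array([ 0.5304575 , -0.10411811,  0.28648598]), np.float64(0.8886440088156826))
```

View pics/h2.png

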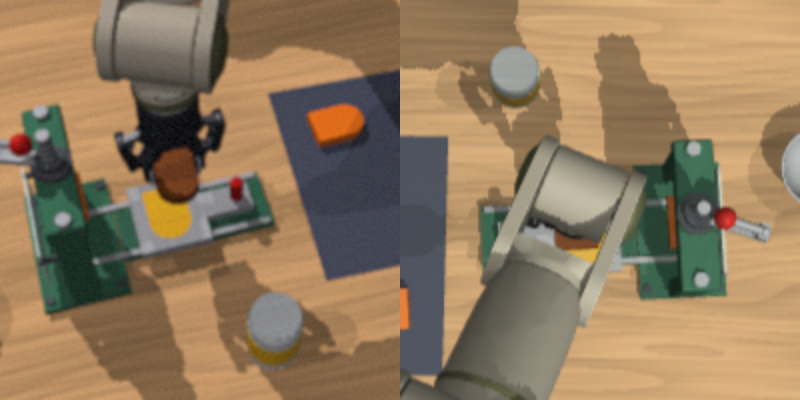

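Request:
move_arm:
  plan:
    - [0,0,0,-1.1,1.5,5,-1]
    - [0,0,0,-1.1,1.5,8,-1]
    - [0,0,0,-1.1,1.5,9.2,-1]
    - [0,0,0,-1.1,1.5,9.2,-1]
    - [0,0,0,-1.1,1.5,9.2,-1]

```text
time_s: 7.0
position: [0.5276, -0.1069, 0.0401]
tool_rot: [[0.998, 0.068, 0.002], [0.068, -0.998, -0.001], [0.002, 0.001, -1.0]]
ft_force: [-0.0, -0.2, -0.8]
grip_width: 0.0547
gripper_force: 54.2
```

```bash
python3 - <<'E'
from h import *
plan((.526,-.107,.037,3.7))
s=env.get_image("scene")
c=cv2.resize(s["color"][170:330,200:400],(800,640),interpolation=cv2.INTER_CUBIC)[:600]
cv2.imwrite("pics/h3.png",c[:,:,::-1])
P=env.observe()["position"];m=cmask(s,"brown",proj(s,[[P[0],P[1],.04]])[0])
for z in(.028,.03,.033,.036):print(z,fit([(s,m)],(P[0],P[1],.065),z,z+.018))
E
```

```text
t 7.0 at [ 0.5276 -0.1069  0.0401] yaw 3.9 F [-0.  -0.2 -0.8] w 0.0547 g 54.2
az 0.2 sh [-0.16 -0.    0.31] len 0.3
0.028 (array([ 0.52507223, -0.1046575 , -0.02084421]), np.float64(0.25384061449831974))
0.03 (array([ 0.51971406, -0.10401493, -0.02654206]), np.float64(0.2530076997112608))
0.033 (array([ 0.52063852, -0.10471308, -0.04275107]), np.float64(0.25548495384246495))
0.036 (array([ 0.52592529, -0.10461766,  0.00315246]), np.float64(0.2620656942962173))
```

View pics/h3.png

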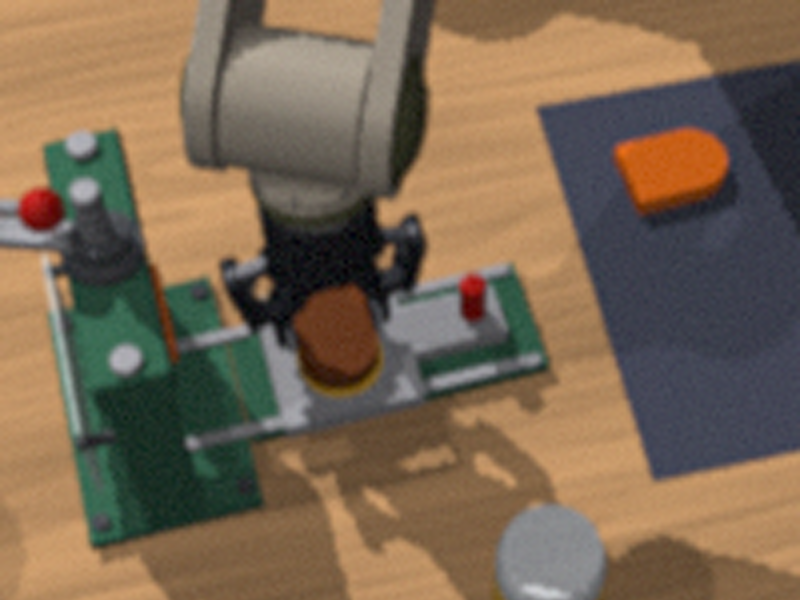

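Request:
move_arm:
  plan:
    - [0,0,0,0.1,0,0.3,-1]
    - [0,0,0,0.1,0,0.5,-1]
    - [0,0,0,0.1,0,0.5,-1]

```text
time_s: 7.35
position: [0.5284, -0.1075, 0.0354]
tool_rot: [[0.998, 0.067, 0.003], [0.067, -0.998, -0.001], [0.002, 0.001, -1.0]]
ft_force: [-2.6, 0.8, 9.8]
grip_width: 0.0546
gripper_force: 55.3
```

Request:
move_arm:
  plan:
    - [0,0,0,0,0,-0.1,0.6]
    - [0,0,0,0,0,-0.1,0.6]
    - [0,0,0,0,0,-4,0.7]
    - [0,0,0,0,0,-9,1]
    - [0,0,0,0,0,-13,1]

```text
time_s: 7.85
position: [0.5277, -0.1073, 0.1663]
tool_rot: [[0.998, 0.067, 0.001], [0.067, -0.998, -0.0], [0.001, 0.001, -1.0]]
ft_force: [0.3, 0.2, -0.6]
grip_width: 0.0851
gripper_force: 0.0
```

```bash
python3 - <<'E'
from h import *
a=np.radians(-24)
plan((.4345-.0045,.3410,.16,-24),(.435,.34,.09,-24))
E
```

```text
t 7.8 at [ 0.5277 -0.1073  0.1663] yaw 3.8 F [ 0.3  0.2 -0.6] w 0.0851 g 0.0
az 27.8 sh [ -6.75 -45.39   0.6 ] len 45.9
az 27.8 sh [ -6.26 -45.26   7.6 ] len 46.3
```

Move toward lift B, far enough to see both.

Request:
move_arm:
  plan:
    - [0,0,27.8,-6.5,-45.3,0.6,1]
    - [0,0,27.8,-6.5,-45.3,0.6,1]
    - [0,0,27.8,-6.5,-45.3,0.6,1]
    - [0,0,27.8,-6.5,-45.3,0.6,1]
    - [0,0,27.8,-6.5,-45.3,0.6,1]

```text
time_s: 8.35
position: [0.4775, 0.1286, 0.1609]
tool_rot: [[0.913, -0.408, 0.0], [-0.408, -0.913, 0.0], [0.0, -0.0, -1.0]]
ft_force: [0.7, -0.1, 0.8]
grip_width: 0.0853
gripper_force: 0.0
```

```bash
python3 - <<'E'
from h import *
s,t=shots()
M=[]
for p in(s,t):
    uv=proj(p,[[.53,-.107,.04]])[0]; M.append((p,cmask(p,"brown",uv)));y=cmask(p,"yellow",uv);print(M[-1][1].sum(),y.sum())
for m in(M,M[:1],M[1:]):
    v,f=fit(m,(.53,-.107,.065),.03,.048);print("on bed",v.round(4),round(f,3))
us,ut=(419,206),(193,300)
M=[(s,cmask(s,"brown",us)),(t,cmask(t,"brown",ut))];print([m.sum() for _,m in M])
for m in(M,M[:1],M[1:]):
    v,f=fit(m,(.435,.341,-.42),0,.018);print("B",v.round(4),np.degrees(v[2]).round(1),round(f,3))
plan((.4345-.0045,.3410,.10,-24))
c=np.hstack([cv2.resize(s["color"][200:320,230:350],(400,400)),cv2.resize(t["color"][150:350,160:360],(400,400))])
cv2.imwrite("pics/h4.png",c[:,:,::-1])
E
```

```text
424 15
493 1
on bed [ 0.5297 -0.108   0.0087] 0.165
on bed [ 0.524  -0.1072 -0.0178] 0.188
on bed [ 0.5325 -0.1079  0.0103] 0.119
[np.int64(349), np.int64(549)]
B [ 0.4338  0.3405 -0.4061] -23.3 0.159
B [ 0.4281  0.343  -0.4331] -24.8 0.18
B [ 0.436   0.3399 -0.4058] -23.3 0.064
t 8.4 at [0.4762 0.1316 0.1608] yaw -23.6 F [ 0.2 -0.6  0. ] w 0.0855 g 0.0
az 0.4 sh [-12.61 -17.33   6.11] len 22.3
```

View pics/h4.png

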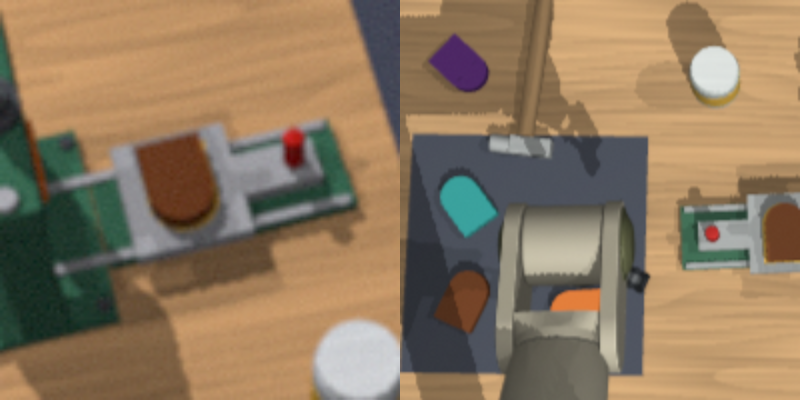

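Request:
move_arm:
  plan:
    - [0,0,0,-12.4,-17.2,3,1]
    - [0,0,0,-12.4,-17.2,6,1]
    - [0,0,0,-12.4,-17.2,6,1]
    - [0,0,0,-12.4,-17.2,6,1]
    - [0,0,0,-12.4,-17.2,6,1]

```text
time_s: 8.95
position: [0.4333, 0.3369, 0.0993]
tool_rot: [[0.915, -0.404, -0.002], [-0.404, -0.915, -0.0], [-0.001, 0.001, -1.0]]
ft_force: [0.4, -1.1, -0.5]
grip_width: 0.0855
gripper_force: 0.0
```

```bash
python3 - <<'E'
from h import *
plan((.4311,.3421,.003,-23.6))
E
```

```text
t 8.9 at [0.4333 0.3369 0.0993] yaw -23.8 F [ 0.4 -1.1 -0.5] w 0.0855 g 0.0
az -0.2 sh [-0.4  -0.39  9.63] len 9.6
```

Request:
move_arm:
  plan:
    - [0,0,0,-0.4,-0.4,4.5,1]
    - [0,0,0,-0.4,-0.4,9.4,1]
    - [0,0,0,-0.4,-0.4,9.5,1]
    - [0,0,0,-0.4,-0.4,9.5,1]

```text
time_s: 9.35
position: [0.4331, 0.3394, 0.0063]
tool_rot: [[0.914, -0.407, -0.001], [-0.407, -0.914, -0.0], [-0.001, 0.001, -1.0]]
ft_force: [0.2, 1.2, 0.2]
grip_width: 0.085
gripper_force: 0.0
```

Request:
move_arm:
  plan:
    - [0,0,0,0,0,0,-1]
    - [0,0,0,0,0,0,-1]
    - [0,0,0,0,0,0,-1]
    - [0,0,0,0,0,0,-1]
    - [0,0,0,0,0,0,-1]
  squeeze: 50

```text
time_s: 9.85
position: [0.4338, 0.34, 0.0083]
tool_rot: [[0.914, -0.406, 0.004], [-0.406, -0.914, 0.002], [0.003, -0.003, -1.0]]
ft_force: [-1.3, -2.7, 10.4]
grip_width: 0.0544
gripper_force: 51.8
```

Request:
move_arm:
  plan:
    - [0,0,0,0,0,-5,-1]
    - [0,0,0,0,0,-10,-1]
    - [0,0,0,0,0,-15,-1]
    - [0,0,0,0,0,-15,-1]
    - [0,0,0,0,0,-15,-1]

```text
time_s: 10.35
position: [0.4327, 0.3398, 0.1574]
tool_rot: [[0.914, -0.406, 0.003], [-0.406, -0.914, 0.002], [0.002, -0.003, -1.0]]
ft_force: [0.4, -0.1, -2.9]
grip_width: 0.0544
gripper_force: 54.5
```

```bash
python3 - <<'E'
from h import *
plan((.532,-.107,.15,3.8))
E
```

```text
t 10.3 at [0.4327 0.3398 0.1574] yaw -24.0 F [ 0.4 -0.1 -2.9] w 0.0544 g 54.5
az -27.8 sh [27.21 36.8   0.71] len 45.8
```

Request:
move_arm:
  plan:
    - [0,0,-27.8,27.2,36.8,0.5,-1]
    - [0,0,-27.8,27.2,36.8,0.5,-1]
    - [0,0,-27.8,27.2,36.8,0.5,-1]
    - [0,0,-27.8,27.2,36.8,0.5,-1]
    - [0,0,-27.8,27.2,36.8,0.5,-1]

```text
time_s: 10.85
position: [0.483, 0.1098, 0.152]
tool_rot: [[0.998, 0.07, -0.003], [0.07, -0.998, 0.0], [-0.003, -0.0, -1.0]]
ft_force: [1.5, 1.0, -2.3]
grip_width: 0.0542
gripper_force: 54.5
```

```bash
python3 - <<'E'
from h import *
plan((.532,-.107,.1,3.8))
E
```

```text
t 10.8 at [0.483  0.1098 0.152 ] yaw 4.0 F [ 1.5  1.  -2.3] w 0.0542 g 54.5
az 0.2 sh [ 3.39 21.97  5.19] len 22.8
```

Request:
move_arm:
  plan:
    - [0,0,0.2,3.4,21.2,4.5,-1]
    - [0,0,0.2,3.4,21.2,4.5,-1]
    - [0,0,0.2,3.4,21.2,4.5,-1]
    - [0,0,0.2,3.4,21.2,4.5,-1]
    - [0,0,0.2,3.4,21.2,4.5,-1]

```text
time_s: 11.35
position: [0.5314, -0.1013, 0.106]
tool_rot: [[0.998, 0.06, -0.003], [0.06, -0.998, 0.001], [-0.003, -0.001, -1.0]]
ft_force: [-0.2, 0.3, -1.0]
grip_width: 0.0542
gripper_force: 54.5
```

Request:
move_arm:
  plan:
    - [0,0,0,0,0,0,-1]
    - [0,0,0,0,0,0,-1]

```text
time_s: 11.55
position: [0.5312, -0.0968, 0.1075]
tool_rot: [[0.998, 0.063, -0.002], [0.063, -0.998, 0.001], [-0.002, -0.001, -1.0]]
ft_force: [0.7, -0.3, -0.3]
grip_width: 0.0545
gripper_force: 54.5
```

```bash
python3 - <<'E'
from h import *
plan((.532,-.107,.057,3.8))
E
```

```text
t 11.6 at [ 0.5312 -0.0968  0.1075] yaw 3.6 F [ 0.7 -0.3 -0.3] w 0.0545 g 54.5
az -0.2 sh [0.03 1.03 5.05] len 5.1
```

Request:
move_arm:
  plan:
    - [0,0,-0.2,0.1,1,2,-1]
    - [0,0,-0.2,0.1,1,4,-1]
    - [0,0,-0.2,0.1,1,4.4,-1]
    - [0,0,-0.2,0.1,1,4.4,-1]
    - [0,0,-0.2,0.1,1,4.4,-1]

```text
time_s: 12.05
position: [0.5338, -0.1069, 0.0651]
tool_rot: [[0.998, 0.068, 0.001], [0.068, -0.998, -0.0], [0.001, 0.0, -1.0]]
ft_force: [0.7, 0.1, -0.7]
grip_width: 0.0545
gripper_force: 54.5
```

```bash
python3 - <<'E'
from h import *
plan((.532,-.107,.056,3.8))
E
```

```text
t 12.1 at [ 0.5338 -0.1069  0.0651] yaw 3.9 F [ 0.7  0.1 -0.7] w 0.0545 g 54.5
az 0.1 sh [-0.19  0.    0.91] len 0.9
```

Request:
move_arm:
  plan:
    - [0,0,0,-0.1,0,0.5,-1]
    - [0,0,0,-0.1,0,0.8,-1]
    - [0,0,0,-0.1,0,0.8,-1]
    - [0,0,0,-0.1,0,0.8,-1]

```text
time_s: 12.45
position: [0.5326, -0.1075, 0.0564]
tool_rot: [[0.998, 0.067, 0.0], [0.067, -0.998, 0.0], [0.0, -0.0, -1.0]]
ft_force: [0.6, 0.8, 2.3]
grip_width: 0.0539
gripper_force: 54.8
```

Request:
move_arm:
  plan:
    - [0,0,0,0,0,0,0.6]
    - [0,0,0,0,0,0,0.6]
    - [0,0,0,0,0,-4,0.7]
    - [0,0,0,0,0,-9,1]
    - [0,0,0,0,0,-14,1]

```text
time_s: 12.95
position: [0.5321, -0.1075, 0.1978]
tool_rot: [[0.998, 0.067, -0.001], [0.067, -0.998, 0.0], [-0.001, -0.0, -1.0]]
ft_force: [0.7, -0.8, -1.0]
grip_width: 0.0854
gripper_force: 0.0
```

```bash
python3 - <<'E'
from h import *
plan((.44,.12,.22,3.8))
E
```

```text
t 12.9 at [ 0.5321 -0.1075  0.1978] yaw 3.8 F [ 0.7 -0.8 -1. ] w 0.0854 g 0.0
az 0.0 sh [ -7.67 -23.32  -2.2 ] len 24.6
```

Request:
move_arm:
  plan:
    - [0,0,0,-7.7,-23.3,-2.2,1]
    - [0,0,0,-7.7,-23.3,-2.2,1]
    - [0,0,0,-7.7,-23.3,-2.2,1]
    - [0,0,0,-7.7,-23.3,-2.2,1]
    - [0,0,0,-7.7,-23.3,-2.2,1]

```text
time_s: 13.45
position: [0.4389, 0.1213, 0.2186]
tool_rot: [[0.998, 0.067, 0.0], [0.067, -0.998, -0.0], [0.0, 0.0, -1.0]]
ft_force: [0.5, 0.8, -0.0]
grip_width: 0.0854
gripper_force: 0.0
```

```bash
python3 - <<'E'
from h import *
s,t=shots()
M=[]
for p in(s,t):
    uv=proj(p,[[.53,-.107,.05]])[0]; M.append((p,cmask(p,"brown",uv)));y=cmask(p,"yellow",uv);print(M[-1][1].sum(),y.sum())
for m in(M,M[:1],M[1:]):
    v,f=fit(m,(.53,-.107,.065),.03,.066);print("stack",v.round(4),round(f,3))
print([(np.round(d["pixel"]),round(d["conf"],2)) for p in(s,t) for d in env.tip_of("lift1",p)])
plan((.523,-.007,.12,3.8))
c=np.hstack([cv2.resize(s["color"][190:310,230:350],(400,400)),cv2.resize(t["color"][205:325,290:410],(400,400))])
cv2.imwrite("pics/h5.png",c[:,:,::-1])
E
```

```text
479 20
537 3
stack [ 0.5315 -0.1085  0.0492] 0.174
stack [ 0.5267 -0.1072  0.0218] 0.208
stack [ 0.5339 -0.109   0.0366] 0.089
[(array([370., 216.]), 0.9), (array([439., 245.]), 0.86), (array([467., 299.]), 0.8), (array([284., 250.]), 0.79), (array([282., 254.]), 0.44), (array([355., 263.]), 0.95), (array([192., 251.]), 0.81), (array([189., 183.]), 0.75), (array([352., 265.]), 0.59), (array([252., 304.]), 0.42)]
t 13.7 at [0.4399 0.1203 0.2184] yaw 4.0 F [ 0.8 -0.8  0.1] w 0.0855 g 0.0
az 0.2 sh [ 7.41 13.27  9.85] len 18.1
```

View pics/h5.png

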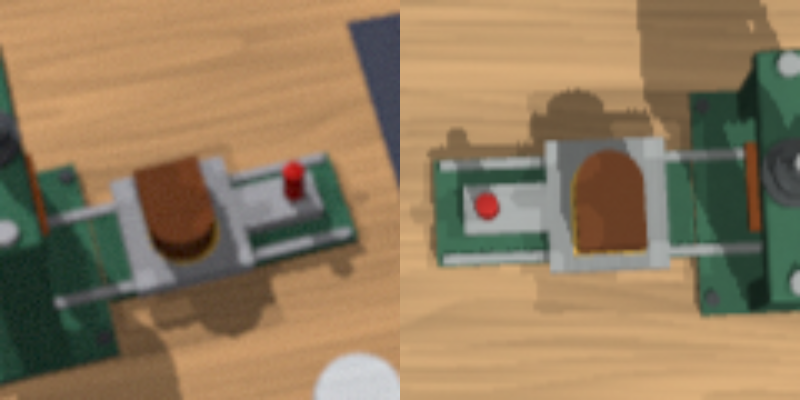

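Request:
move_arm:
  plan:
    - [0,0,0.2,7.4,13.3,9.8,1]
    - [0,0,0.2,7.4,13.3,9.8,1]
    - [0,0,0.2,7.4,13.3,9.8,1]
    - [0,0,0.2,7.4,13.3,9.8,1]
    - [0,0,0.2,7.4,13.3,9.8,1]

```text
time_s: 14.15
position: [0.5235, -0.0121, 0.1174]
tool_rot: [[0.998, 0.058, -0.004], [0.058, -0.998, 0.0], [-0.004, -0.001, -1.0]]
ft_force: [-0.7, 0.8, 0.9]
grip_width: 0.0853
gripper_force: 0.0
```

```bash
python3 - <<'E'
from h import *
plan((.523,-.007,.042,3.8))
E
```

```text
t 14.2 at [ 0.5235 -0.0121  0.1174] yaw 3.3 F [-0.7  0.8  0.9] w 0.0853 g 0.0
az -0.5 sh [ 0.01 -0.51  7.54] len 7.6
```

Request:
move_arm:
  plan:
    - [0,0,0,0,-0.2,0,0.4]
    - [0,0,0,0,-0.2,4,0]
    - [0,0,0,0,-0.2,7.5,-0.1]
    - [0,0,0,0,-0.2,7.5,-0.1]

```text
time_s: 14.55
position: [0.5205, -0.0051, 0.0429]
tool_rot: [[0.998, 0.064, -0.006], [0.064, -0.998, 0.002], [-0.006, -0.002, -1.0]]
ft_force: [-0.8, -0.1, 0.7]
grip_width: 0.0386
gripper_force: 0.0
```

Request:
move_arm:
  plan:
    - [0,0,0,0,0,0,-1]
    - [0,0,0,0,0,0,-1]
    - [0,0,0,0,0,0,-1]
    - [0,0,0,0,0,0,-1]
    - [0,0,0,0,0,0,-1]
  squeeze: 30

```text
time_s: 15.05
position: [0.5234, -0.0059, 0.047]
tool_rot: [[0.998, 0.064, 0.003], [0.064, -0.998, -0.0], [0.003, 0.001, -1.0]]
ft_force: [-1.4, 2.3, 7.8]
grip_width: 0.019
gripper_force: 30.6
```

```bash
python3 - <<'E'
from h import *
a=np.radians(3.8)
P=env.observe()["position"]
plan(tuple(P+.15*np.array([np.sin(a),-np.cos(a),0]))+(3.8,))
E
```

```text
t 15.1 at [ 0.5234 -0.0059  0.047 ] yaw 3.7 F [-1.4  2.3  7.8] w 0.019 g 30.6
az -0.1 sh [4.0e-02 1.5e+01 1.0e-02] len 15.0
```

Request:
move_arm:
  plan:
    - [0,0,0,0,0.5,-0.3,-1]
    - [0,0,0,0,1.5,-0.3,-1]
    - [0,0,0,0,2.7,-0.3,-1]
    - [0,0,0,0,3.9,-0.3,-1]
    - [0,0,0,0,5,-0.3,-1]

```text
time_s: 15.55
position: [0.5258, -0.056, 0.0476]
tool_rot: [[0.998, 0.064, -0.001], [0.064, -0.998, 0.001], [-0.001, -0.001, -1.0]]
ft_force: [4.2, 4.0, -15.0]
grip_width: 0.0188
gripper_force: 32.8
```

Request:
move_arm:
  plan:
    - [0,0,0,0,1.2,0,-1]
    - [0,0,0,0,2.4,0,-1]
    - [0,0,0,0,3.6,0,-1]
    - [0,0,0,0,4.8,0,-1]
    - [0,0,0,0,6,0,-1]

```text
time_s: 16.05
position: [0.529, -0.1164, 0.0476]
tool_rot: [[0.998, 0.064, -0.002], [0.064, -0.998, 0.001], [-0.002, -0.001, -1.0]]
ft_force: [0.7, 2.7, -18.9]
grip_width: 0.0186
gripper_force: 32.5
```

Request:
move_arm:
  plan:
    - [0,0,0,0,1,0,-1]
    - [0,0,0,0,2,0,-1]
    - [0,0,0,0,2.6,0,-1]
    - [0,0,0,0,3.1,0,-1]
    - [0,0,0,0,3.4,0,-1]

```text
time_s: 16.55
position: [0.5302, -0.1418, 0.0476]
tool_rot: [[0.998, 0.063, -0.005], [0.063, -0.998, 0.016], [-0.004, -0.016, -1.0]]
ft_force: [4.2, 55.2, -7.3]
grip_width: 0.0187
gripper_force: 36.8
```

Request:
move_arm:
  plan:
    - [0,0,0,0,-0.6,0,-1]
    - [0,0,0,0,-0.9,0,-1]

```text
time_s: 16.75
position: [0.5303, -0.1404, 0.0477]
tool_rot: [[0.998, 0.065, -0.003], [0.065, -0.998, -0.0], [-0.003, -0.0, -1.0]]
ft_force: [-3.1, -2.2, -22.6]
grip_width: 0.0184
gripper_force: 32.2
```

```bash
python3 - <<'E'
from h import *
plan((.53,-.14,.047,3.8))
s,t=shots()
c=np.hstack([cv2.resize(s["color"][150:310,200:360],(400,400)),cv2.resize(t["color"][180:340,290:450],(400,400))])
cv2.imwrite("pics/h6.png",c[:,:,::-1])
for p in(s,t):
  for n in("bed_knob","press","ball","foot_face","lift1"):print(n,[(np.round(d["pixel"]),round(d["conf"],2)) for d in env.tip_of(n,p)[:3]])
E
```

```text
t 16.8 at [ 0.5303 -0.1404  0.0477] yaw 3.7 F [ -3.1  -2.2 -22.6] w 0.0184 g 32.2
az -0.1 sh [-0.03 -0.04  0.07] len 0.1
bed_knob []
press [(array([236., 271.]), 0.65)]
ball [(array([210., 225.]), 0.44)]
foot_face [(array([230., 249.]), 0.52)]
lift1 [(array([368., 212.]), 0.94), (array([440., 243.]), 0.92), (array([468., 300.]), 0.84)]
bed_knob []
press [(array([399., 266.]), 0.97), (array([466., 236.]), 0.3)]
ball [(array([421., 259.]), 0.56)]
foot_face []
lift1 [(array([192., 250.]), 0.83), (array([191., 178.]), 0.55)]
```

View pics/h6.png

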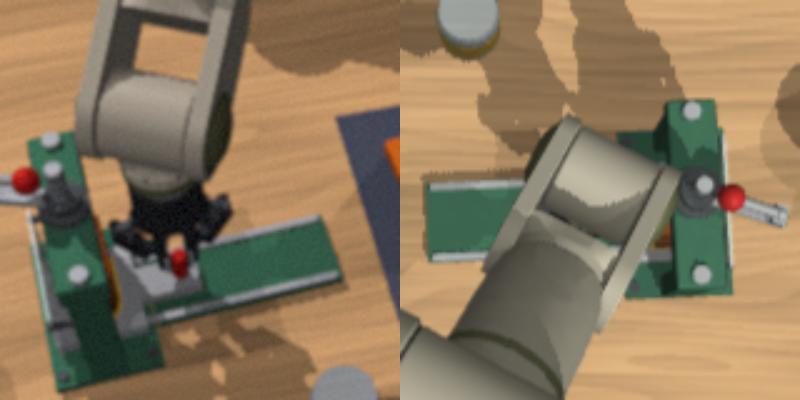

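```bash
python3 - <<'E'
from h import *
s,t=shots()
print("rod top",onz(t,(412,254),.275), "scene", onz(s,(200+53*.4,150+170*.4),.275))
print("bolt/col tops", onz(t,(290+291*.4,180+111*.4),.205),onz(t,(290+301*.4,180+274*.4),.205))
print("scene col tops", onz(s,(200+50*.4,150+142*.4),.205),onz(s,(200+78*.4,150+273*.4),.205))
E
```

```text
rod top [ 0.53728697 -0.24266176  0.275     ] scene [ 0.54205181 -0.23872649  0.275     ]
bolt/col tops [ 0.62054122 -0.2385538   0.205     ] [ 0.45737957 -0.24741205  0.205     ]
scene col tops [ 0.4532094  -0.24501351  0.205     ] [ 0.61352149 -0.23586363  0.205     ]
```

Request:
move_arm:
  plan:
    - [0,0,0,0,0.2,0.2,-1]
    - [0,0,0,0,0.3,0.2,-1]
    - [0,0,0,0,0.3,0.2,-1]

```text
time_s: 17.75
position: [0.5304, -0.1414, 0.0475]
tool_rot: [[0.998, 0.063, -0.002], [0.063, -0.998, 0.005], [-0.002, -0.005, -1.0]]
ft_force: [-9.4, 16.5, -2.4]
grip_width: 0.0183
gripper_force: 34.4
```

Request:
move_arm:
  plan:
    - [0,0,0,0,0,0,0]
    - [0,0,0,0,0,0,0]
    - [0,0,0,0,0,-2,0]
    - [0,0,0,0,-1,-6,0]
    - [0,0,0,0,-6,-10,0]

```text
time_s: 18.25
position: [0.5308, -0.098, 0.1413]
tool_rot: [[0.998, 0.059, 0.008], [0.059, -0.998, -0.004], [0.008, 0.004, -1.0]]
ft_force: [0.1, 0.5, 0.5]
grip_width: 0.0426
gripper_force: 0.0
```

Request:
move_arm:
  plan:
    - [0,0,0,-4,-4,-4,0]
    - [0,0,0,-8,-8,-8,0]
    - [0,0,0,-11,-11,-12,0]
    - [0,0,0,-14,-14,-16,0]
    - [0,0,0,-14,-14,-16,0]

```text
time_s: 18.75
position: [0.3822, 0.0338, 0.2976]
tool_rot: [[0.998, 0.062, 0.007], [0.062, -0.998, -0.002], [0.007, 0.002, -1.0]]
ft_force: [0.4, 0.4, 0.2]
grip_width: 0.0428
gripper_force: 0.0
```

```bash
python3 - <<'E'
from h import *
plan((.44,.0,.30,3.8))
s,t=shots()
for n in("bed_knob","ball","press"):
    o=[(p,env.tip_of(n,p)) for p in(s,t)]
    o=[(p,l[0]["pixel"]) for p,l in o if l]; print(n,[(np.round(u,1),onz(p,u,{"bed_knob":.055,"ball":.245,"press":0}[n]).round(4)) for p,u in o])
c=np.hstack([cv2.resize(s["color"][180:300,160:280],(400,400),interpolation=cv2.INTER_CUBIC),cv2.resize(t["color"][200:320,340:460],(400,400),interpolation=cv2.INTER_CUBIC)])
cv2.imwrite("pics/h7.png",c[:,:,::-1])
# red blobs
for p in(s,t):
    h=cv2.cvtColor(p["color"],cv2.COLOR_RGB2HSV).astype(int)
    m=((h[...,0]<5)|(h[...,0]>174))&(h[...,1]>180)&(h[...,2]>90)
    n,l,st,ce=cv2.connectedComponentsWithStats(m.astype(np.uint8))
    print([(st[i,4],ce[i].round(1)) for i in range(1,n) if st[i,4]>8])
E
```

```text
t 18.8 at [0.3822 0.0338 0.2976] yaw 3.6 F [0.4 0.4 0.2] w 0.0428 g 0.0
az -0.2 sh [ 5.56  3.74 -0.2 ] len 6.7
bed_knob [(array([269.3, 254.8]), array([ 0.53  , -0.1446,  0.055 ])), (array([365.7, 262.5]), array([ 0.5394, -0.1449,  0.055 ]))]
ball [(array([211.1, 223.1]), array([ 0.5289, -0.2667,  0.245 ])), (array([423.5, 256.1]), array([ 0.5362, -0.2744,  0.245 ]))]
press [(array([236.8, 273.1]), array([ 0.536 , -0.2444,  0.    ])), (array([399.6, 265.5]), array([ 0.5379, -0.244 ,  0.    ]))]
[(np.int32(181), array([535.6, 186.8])), (np.int32(261), array([521.2, 225.7])), (np.int32(66), array([209.4, 221.7])), (np.int32(22), array([270.5, 252.9]))]
[(np.int32(327), array([ 98.4, 250.7])), (np.int32(76), array([422.4, 258.7])), (np.int32(32), array([364.8, 264.4])), (np.int32(349), array([ 53.8, 295.6]))]
```

View pics/h7.png

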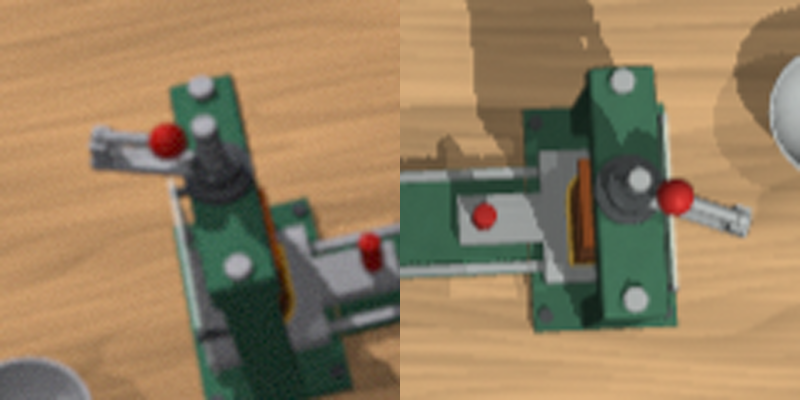

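```bash
python3 - <<'E'
from h import *
s,t=shots()
f=lambda a,b,z:np.array([onz(s,a,z)[:2],onz(t,b,z)[:2],(onz(s,a,z)[:2]+onz(t,b,z)[:2])/2])
print("ball",f((209.4,221.7),(422.4,258.7),.245),tri([(s,(209.4,221.7)),(t,(422.4,258.7))]))
print("hinge",f((160+100*.3,180+146*.3),(340+341*.3,200+220*.3),.24))
print("rod",f((160+203*.3,180+125*.3),(340+239*.3,200+180*.3),.275))
cs=f((160+200*.3,180+86*.3),(340+222*.3,200+82*.3),.207);ds=f((160+238*.3,180+265*.3),(340+235*.3,200+300*.3),.207)
print("cols",cs,ds,(cs+ds)/2)
E
```

```text
ball [[ 0.52392529 -0.27028762]
 [ 0.52984352 -0.2716904 ]
 [ 0.5268844  -0.27098901]] [ 0.52904803 -0.2699962   0.25190774]
hinge [[ 0.51613824 -0.31659204]
 [ 0.51321835 -0.32036865]
 [ 0.5146783  -0.31848035]]
rod [[ 0.5404824  -0.23924665]
 [ 0.53727853 -0.24195233]
 [ 0.53888046 -0.24059949]]
cols [[ 0.45162866 -0.2444703 ]
 [ 0.61968751 -0.2388025 ]
 [ 0.53565808 -0.2416364 ]] [[ 0.61567679 -0.23532269]
 [ 0.45627589 -0.24739019]
 [ 0.53597634 -0.24135644]] [[ 0.53365272 -0.23989649]
 [ 0.5379817  -0.24309634]
 [ 0.53581721 -0.24149642]]
```

```bash
python3 - <<'E'
from h import *
plan((.528,-.2705,.36,72.5))
E
```

```text
t 19.2 at [0.3829 0.0331 0.2935] yaw 3.6 F [ 0.  -0.4  0.1] w 0.0429 g 0.0
az -68.9 sh [12.57 31.2  -6.68] len 34.3
```

Request:
move_arm:
  plan:
    - [0,0,-8.5,3,4,-6.7,0]
    - [0,0,-17,6,10,-6.7,0]
    - [0,0,-25.5,8,15,-6.7,0]
    - [0,0,-34,9,19,-6.7,0]
    - [0,0,-42.5,10,23,-6.7,0]

```text
time_s: 19.75
position: [0.4881, -0.1658, 0.3599]
tool_rot: [[0.69, 0.724, -0.0], [0.724, -0.69, 0.0], [0.0, -0.0, -1.0]]
ft_force: [0.7, 0.4, 0.7]
grip_width: 0.0422
gripper_force: 0.0
```

```bash
python3 - <<'E'
from h import *
plan((.528,-.2705,.34,72.5))
E
```

```text
t 19.8 at [ 0.4881 -0.1658  0.3599] yaw 46.3 F [0.7 0.4 0.7] w 0.0422 g 0.0
az -26.2 sh [-4.82 10.11  1.98] len 11.4
```

Request:
move_arm:
  plan:
    - [0,0,-8.5,-2.3,4.5,0,0]
    - [0,0,-17,-4.6,9,1,0]
    - [0,0,-26.2,-4.7,9.8,2,0]
    - [0,0,-26.2,-4.7,9.8,2,0]
    - [0,0,-26.2,-4.7,9.8,2,0]

```text
time_s: 20.25
position: [0.525, -0.2652, 0.34]
tool_rot: [[0.309, 0.951, -0.001], [0.951, -0.309, 0.001], [0.0, -0.001, -1.0]]
ft_force: [-0.1, 0.1, 0.4]
grip_width: 0.0425
gripper_force: 0.0
```

```bash
python3 - <<'E'
from h import *
plan((.528,-.2705,.227,72.5))
E
```

```text
t 20.2 at [ 0.525  -0.2652  0.34  ] yaw 72.0 F [-0.1  0.1  0.4] w 0.0425 g 0.0
az -0.5 sh [-0.42  0.46 11.3 ] len 11.3
```

Request:
move_arm:
  plan:
    - [0,0,-0.5,-0.4,0.4,3,0.1]
    - [0,0,-0.5,-0.4,0.4,6,0.1]
    - [0,0,-0.5,-0.4,0.4,9,0.1]
    - [0,0,-0.5,-0.4,0.4,11,0.1]
    - [0,0,-0.5,-0.4,0.4,11,0.1]

```text
time_s: 20.75
position: [0.5269, -0.2687, 0.2289]
tool_rot: [[0.299, 0.954, -0.003], [0.954, -0.299, 0.002], [0.001, -0.003, -1.0]]
ft_force: [0.0, -0.3, 0.6]
grip_width: 0.0467
gripper_force: 0.0
```

```bash
python3 - <<'E'
from h import *
plan((.528,-.2705,.227,72.5))
s,t=shots()
c=np.hstack([cv2.resize(s["color"][150:290,140:280],(400,400),interpolation=cv2.INTER_CUBIC),cv2.resize(t["color"][190:330,350:490],(400,400),interpolation=cv2.INTER_CUBIC)])
cv2.imwrite("pics/h8.png",c[:,:,::-1])
E
```

```text
t 20.8 at [ 0.5269 -0.2687  0.2289] yaw 72.6 F [ 0.  -0.3  0.6] w 0.0467 g 0.0
az 0.1 sh [-0.14  0.16  0.19] len 0.3
```

View pics/h8.png

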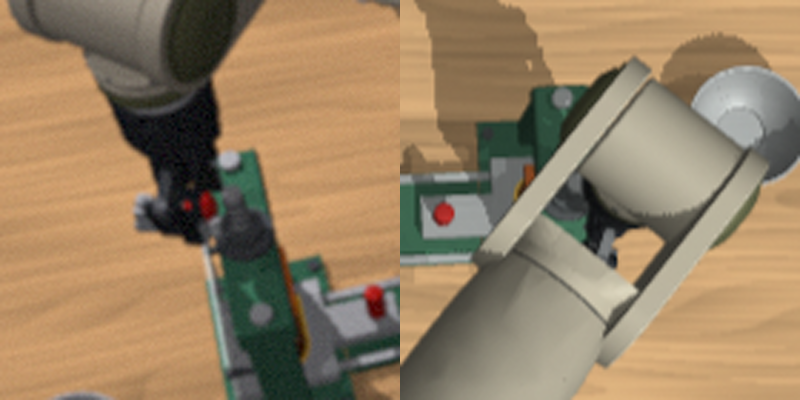

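Request:
move_arm:
  plan:
    - [0,0,0,-0.1,0.1,0,-1]
    - [0,0,0,-0.1,0.1,0,-1]
    - [0,0,0,-0.1,0.1,0,-1]
    - [0,0,0,-0.1,0.1,0,-1]
    - [0,0,0,-0.1,0.1,0,-1]
  squeeze: 30

```text
time_s: 21.35
position: [0.5284, -0.2716, 0.2319]
tool_rot: [[0.297, 0.955, 0.002], [0.955, -0.297, -0.001], [-0.001, 0.002, -1.0]]
ft_force: [-3.1, 2.1, 5.8]
grip_width: 0.026
gripper_force: 29.1
```

Request:
move_arm:
  plan:
    - [0,0,0,-0.24,0,-1.55,-1]
    - [0,0,0,-0.95,0,-2.94,-1]
    - [0,0,0,-2.06,0,-4.05,-1]
    - [0,0,0,-3.45,0,-4.76,-1]
    - [0,0,0,-5.1,0,-5,-1]

```text
time_s: 21.85
position: [0.5131, -0.3198, 0.2816]
tool_rot: [[0.296, 0.955, 0.001], [0.955, -0.296, 0.001], [0.001, 0.001, -1.0]]
ft_force: [-2.1, 5.0, -1.7]
grip_width: 0.0245
gripper_force: 29.3
```

Request:
move_arm:
  plan:
    - [0,0,0,-0.2,0,0,-1]
    - [0,0,0,-0.2,0,0,-1]

```text
time_s: 22.05
position: [0.5124, -0.3228, 0.2814]
tool_rot: [[0.299, 0.954, 0.001], [0.954, -0.299, -0.002], [-0.001, 0.002, -1.0]]
ft_force: [-2.9, 0.6, 4.7]
grip_width: 0.0241
gripper_force: 28.4
```

```bash
python3 - <<'E'
from h import *
plan((.5285-.05*.298,-.2701-.05*.955,.276,72.5))
s,t=shots()
c=np.hstack([cv2.resize(s["color"][150:290,140:280],(400,400),interpolation=cv2.INTER_CUBIC),cv2.resize(t["color"][190:330,350:490],(400,400),interpolation=cv2.INTER_CUBIC)])
cv2.imwrite("pics/h9.png",c[:,:,::-1])
E
```

```text
t 22.1 at [ 0.5124 -0.3228  0.2814] yaw 72.6 F [-2.9  0.6  4.7] w 0.0241 g 28.4
az 0.1 sh [ 0.51 -0.03  0.54] len 0.7
```

View pics/h9.png

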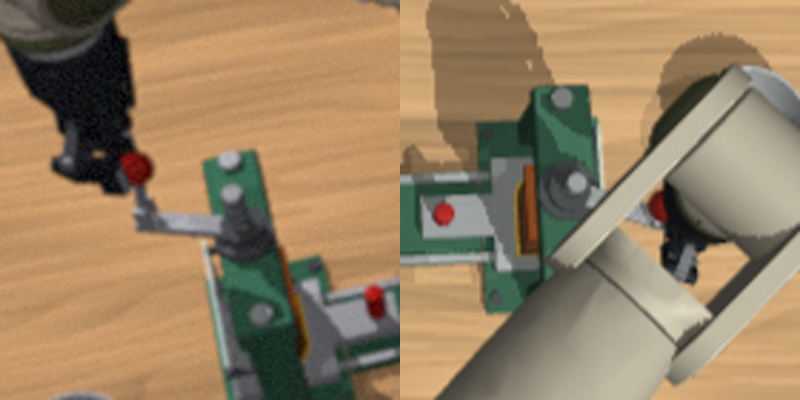

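Request:
move_arm:
  plan:
    - [0,0,0,0,0,0,0.1]
    - [0,0,0,0,0,0,0.1]
    - [0,0,0,0.5,0,0.5,0.1]
    - [0,0,0,0.6,0,0.6,0.1]
    - [0,0,0,0.6,0,0.6,-0.3]

```text
time_s: 22.65
position: [0.5144, -0.316, 0.2738]
tool_rot: [[0.297, 0.955, -0.001], [0.955, -0.297, 0.001], [0.0, -0.001, -1.0]]
ft_force: [-0.3, 0.2, -0.6]
grip_width: 0.0336
gripper_force: 0.0
```

Request:
move_arm:
  plan:
    - [0,0,0,0,0,0,-1]
    - [0,0,0,0,0,0,-1]
    - [0,0,0,0,0,0,-1]
    - [0,0,0,0,0,0,-1]
    - [0,0,0,0,0,0,-1]
  squeeze: 40

```text
time_s: 23.15
position: [0.5143, -0.3164, 0.2743]
tool_rot: [[0.297, 0.955, -0.0], [0.955, -0.297, 0.0], [0.0, -0.0, -1.0]]
ft_force: [-1.4, 2.1, 0.0]
grip_width: 0.0257
gripper_force: 39.3
```

```bash
python3 - <<'E'
from h import *
plan((.5135,-.3178,.276,72.5))
s,t=shots()
for p in(s,t):
    h=cv2.cvtColor(p["color"],cv2.COLOR_RGB2HSV).astype(int)
    m=((h[...,0]<5)|(h[...,0]>174))&(h[...,1]>180)&(h[...,2]>60)
    n,l,st,ce=cv2.connectedComponentsWithStats(m.astype(np.uint8))
    print([(st[i,4],ce[i].round(1)) for i in range(1,n) if st[i,4]>8])
c=np.hstack([cv2.resize(s["color"][170:250,170:250],(400,400),interpolation=cv2.INTER_CUBIC),cv2.resize(t["color"][220:300,400:480],(400,400),interpolation=cv2.INTER_CUBIC)])
cv2.imwrite("pics/h10.png",c[:,:,::-1])
E
```

```text
t 23.1 at [ 0.5143 -0.3164  0.2743] yaw 72.7 F [-1.4  2.1  0. ] w 0.0257 g 39.3
az 0.2 sh [-0.15 -0.03 -0.17] len 0.2
[(np.int32(181), array([535.5, 186.9])), (np.int32(66), array([188.2, 207.5])), (np.int32(259), array([521.1, 225.6])), (np.int32(44), array([270.8, 255.1]))]
[(np.int32(323), array([ 98.3, 250.8])), (np.int32(32), array([364.8, 264.4])), (np.int32(349), array([ 53.8, 295.6]))]
```

View pics/h10.png

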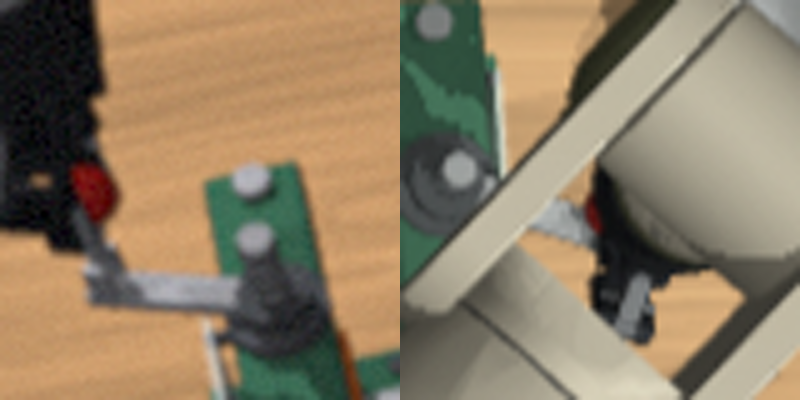

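Request:
move_arm:
  plan:
    - [0,0,0,0.18,-1.66,-0.1,-1]
    - [0,0,0,0.69,-3.25,-0.1,-1]
    - [0,0,0,1.53,-4.7,-0.1,-1]
    - [0,0,0,2.65,-5.95,-0.1,-1]
    - [0,0,0,2.65,-5.95,-0.1,-1]

```text
time_s: 23.75
position: [0.4648, -0.2725, 0.2756]
tool_rot: [[0.297, 0.955, 0.0], [0.955, -0.297, 0.0], [0.0, -0.0, -1.0]]
ft_force: [-1.2, 2.1, 0.5]
grip_width: 0.0258
gripper_force: 40.4
```

```bash
cat >> h.py <<'E'
def crank(C=(.5375,-.2415)):
    o=env.observe();d=o["position"][:2]-C
    t=np.arctan2(d[1],d[0]);u=np.array([np.cos(t),np.sin(t)]);F=o["ft_force"]
    print("t",round(o["time_s"],1),"pos",o["position"].round(4),"r",np.hypot(*d).round(4),"ang",np.degrees(t).round(1),"Frad",(F[:2]@u).round(1),"Ftan cw",(F[:2]@[u[1],-u[0]]).round(1),"Fz",F[2].round(1),"w",round(o["grip_width"],4))
E
python3 -c "
from h import *
crank()"
```

```text
t 23.8 pos [ 0.4648 -0.2725  0.2756] r 0.079 ang -156.9 Frad 0.3 Ftan cw 2.4 Fz 0.5 w 0.0258
```

Request:
move_arm:
  plan:
    - [0,0,0,2.88,-1.67,0,-1]
    - [0,0,0,6.19,-2.02,0,-1]
    - [0,0,0,9.35,-0.99,0,-1]
    - [0,0,0,11.82,1.24,0,-1]
    - [0,0,0,13.17,4.28,0,-1]

```text
time_s: 24.25
position: [0.5471, -0.1654, 0.2763]
tool_rot: [[0.301, 0.954, 0.002], [0.954, -0.301, -0.014], [-0.012, 0.006, -1.0]]
ft_force: [-9.5, -43.2, 2.4]
grip_width: 0.0252
gripper_force: 41.3
```

```bash
python3 -c "
from h import *
crank()"
```

```text
t 24.2 pos [ 0.5471 -0.1654  0.2763] r 0.0767 ang 82.8 Frad -44.1 Ftan cw -4.0 Fz 2.4 w 0.0252
```

```bash
cat >> h.py <<'E'
def arc(cmd,C,angs,r=.08):
    R=env.observe()["tool_rot"]
    for a in angs:
        X=np.array([C[0]+r*np.cos(np.radians(a)),C[1]+r*np.sin(np.radians(a))])
        print(a,(R[:2,:2].T@(X-cmd)*100).round(2),X.round(4))
E
python3 -c "
from h import *
crank((.538,-.2447))
arc(np.array([.5455,-.1603]),(.538,-.2447),[83,60,36,12,-12,-36])"
```

```text
t 24.2 pos [ 0.5471 -0.1654  0.2763] r 0.0798 ang 83.5 Frad -44.0 Ftan cw -4.5 Fz 2.4 w 0.0252
83 [-0.41  0.36] [ 0.5477 -0.1653]
60 [-0.46  3.55] [ 0.578  -0.1754]
36 [-1.84  6.58] [ 0.6027 -0.1977]
12 [-4.33  8.79] [ 0.6163 -0.2281]
-12 [-7.51  9.79] [ 0.6163 -0.2613]
-36 [-10.81   9.41] [ 0.6027 -0.2917]
```

Request:
move_arm:
  plan:
    - [0,0,0,-0.46,3.55,0,-1]
    - [0,0,0,-1.84,6.58,0,-1]
    - [0,0,0,-4.33,8.79,0,-1]
    - [0,0,0,-4.33,8.79,0,-1]

```text
time_s: 24.65
position: [0.6158, -0.2335, 0.2767]
tool_rot: [[0.302, 0.953, -0.002], [0.953, -0.302, -0.005], [-0.005, -0.001, -1.0]]
ft_force: [-13.2, -4.3, 10.7]
grip_width: 0.0255
gripper_force: 42.2
```

```bash
python3 -c "
from h import *
crank((.538,-.2447))
arc(np.array([.6163,-.2281]),(.538,-.2447),[-12,-36,-60,-84,-108])"
```

```text
t 24.6 pos [ 0.6158 -0.2335  0.2767] r 0.0786 ang 8.2 Frad -13.7 Ftan cw 2.3 Fz 10.7 w 0.0255
-12 [-3.17  1.  ] [ 0.6163 -0.2613]
-36 [-6.47  0.63] [ 0.6027 -0.2917]
-60 [-9.34 -1.05] [ 0.578 -0.314]
-84 [-11.28  -3.76] [ 0.5464 -0.3243]
-108 [-11.95  -7.02] [ 0.5133 -0.3208]
```

```bash
python3 -c "
from h import *
arc(np.array([.6175,-.2332]),(.537,-.2447),[-14,-36,-60,-84,-108])"
```

```text
-14 [-3.03  0.66] [ 0.6146 -0.2641]
-36 [-6.06  0.27] [ 0.6017 -0.2917]
-60 [-8.92 -1.42] [ 0.577 -0.314]
-84 [-10.86  -4.12] [ 0.5454 -0.3243]
-108 [-11.53  -7.38] [ 0.5123 -0.3208]
```

Request:
move_arm:
  plan:
    - [0,0,0,-3.03,0.66,0.1,-1]
    - [0,0,0,-6.06,0.27,0.1,-1]
    - [0,0,0,-8.92,-1.42,0.1,-1]
    - [0,0,0,-10.86,-4.12,0.1,-1]
    - [0,0,0,-10.86,-4.12,0.1,-1]

```text
time_s: 25.15
position: [0.543, -0.3229, 0.2766]
tool_rot: [[0.301, 0.954, 0.003], [0.954, -0.301, -0.005], [-0.004, 0.004, -1.0]]
ft_force: [-2.9, -3.1, 7.8]
grip_width: 0.0255
gripper_force: 41.9
```

```bash
python3 -c "
from h import *
crank((.537,-.2447))
P=env.observe()['position'][:2]
arc(P,(.537,-.2447),[-84,-108,-132,-156,-180])"
```

```text
t 25.1 pos [ 0.543  -0.3229  0.2766] r 0.0784 ang -85.6 Frad 2.9 Ftan cw 3.2 Fz 7.8 w 0.0255
-84 [-0.06  0.26] [ 0.5454 -0.3243]
-108 [-0.73 -3.  ] [ 0.5123 -0.3208]
-132 [-0.01 -6.24] [ 0.4835 -0.3042]
-156 [ 1.97 -8.92] [ 0.4639 -0.2772]
-180 [  4.86 -10.56] [ 0.457  -0.2447]
```

```bash
python3 -c "
from h import *
from scipy.optimize import least_squares
A=np.array([(.4648,-.2725),(.5471,-.1654),(.6158,-.2335),(.543,-.3229)])
r=least_squares(lambda v:np.hypot(A[:,0]-v[0],A[:,1]-v[1])-v[2],[.538,-.244,.08]);print(r.x,r.fun)
C=r.x[:2];crank(C)
P=env.observe()['position'][:2]
arc(P,C,[-87,-108,-132,-156,-180],.079)"
```

```text
[ 0.53797676 -0.24393826  0.07881528] [-0.00026204  0.0002511  -0.00029513  0.00030608]
t 25.1 pos [ 0.543  -0.3229  0.2766] r 0.0791 ang -86.3 Frad 2.9 Ftan cw 3.1 Fz 7.8 w 0.0255
-87 [-0.02 -0.09] [ 0.5421 -0.3228]
-108 [-0.53 -2.93] [ 0.5136 -0.3191]
-132 [ 0.18 -6.13] [ 0.4851 -0.3026]
-156 [ 2.14 -8.77] [ 0.4658 -0.2761]
-180 [  4.99 -10.39] [ 0.459  -0.2439]
```

Request:
move_arm:
  plan:
    - [0,0,0,-0.5,-2.93,0,-1]
    - [0,0,0,0.2,-6.13,0,-1]
    - [0,0,0,2.15,-8.77,0,-1]
    - [0,0,0,5,-10.4,0,-1]
    - [0,0,0,5,-10.4,0,-1]

```text
time_s: 25.65
position: [0.4607, -0.2389, 0.2755]
tool_rot: [[0.296, 0.955, 0.003], [0.955, -0.296, -0.001], [0.0, 0.003, -1.0]]
ft_force: [-0.2, 2.7, 4.6]
grip_width: 0.0259
gripper_force: 42.5
```

```bash
python3 -c "
from h import *
C=(.538,-.2439);crank(C)
P=env.observe()['position'][:2]
arc(P,C,[-180,-204,-228,-252,-276],.079)"
```

```text
t 25.6 pos [ 0.4607 -0.2389  0.2755] r 0.0775 ang 176.3 Frad 0.3 Ftan cw 2.7 Fz 4.6 w 0.0259
-180 [-0.53 -0.01] [ 0.459  -0.2439]
-204 [ 2.74 -0.31] [ 0.4658 -0.2118]
-228 [5.85 0.75] [ 0.4851 -0.1852]
-252 [8.26 2.98] [ 0.5136 -0.1688]
-276 [9.56 6.  ] [ 0.5463 -0.1653]
```

Request:
move_arm:
  plan:
    - [0,0,0,2.7,-0.3,0,-1]
    - [0,0,0,5.8,0.75,0,-1]
    - [0,0,0,8.2,3,0,-1]
    - [0,0,0,9.5,6,0,-1]
    - [0,0,0,9.5,6,0,-1]

```text
time_s: 26.15
position: [0.5506, -0.1685, 0.2762]
tool_rot: [[0.295, 0.955, 0.008], [0.955, -0.295, -0.003], [-0.001, 0.008, -1.0]]
ft_force: [2.4, 1.3, 12.1]
grip_width: 0.0255
gripper_force: 42.6
```

```bash
python3 -c "
from h import *
C=(.538,-.2439);crank(C)
P=env.observe()['position'][:2]
arc(P,C,[84,60,40,20,6],.079)"
```

```text
t 26.1 pos [ 0.5506 -0.1685  0.2762] r 0.0764 ang 80.5 Frad 1.6 Ftan cw 2.1 Fz 12.1 w 0.0255
84 [ 0.18 -0.51] [ 0.5463 -0.1653]
60 [0.13 2.78] [ 0.5775 -0.1755]
40 [-0.94  5.31] [ 0.5985 -0.1931]
20 [-2.8   7.32] [ 0.6122 -0.2169]
6 [-4.47  8.29] [ 0.6166 -0.2356]
```

Request:
move_arm:
  plan:
    - [0,0,0,0.1,2.8,0,-1]
    - [0,0,0,-0.9,5.3,0,-1]
    - [0,0,0,-2.8,7.3,0,-1]
    - [0,0,0,-4.4,8.1,0,-1]
    - [0,0,0,-4.4,8.1,0,-1]

```text
time_s: 26.65
position: [0.6125, -0.2372, 0.275]
tool_rot: [[0.299, 0.954, 0.005], [0.954, -0.299, -0.003], [-0.001, 0.006, -1.0]]
ft_force: [2.4, -2.9, 7.3]
grip_width: 0.0257
gripper_force: 43.1
```

```bash
python3 -c "
from h import *
C=(.538,-.2439);crank(C)
P=env.observe()['position'][:2]
arc(P,C,[0,-20,-40,-60,-75,-84],.079)
s,t=shots()
c=np.hstack([cv2.resize(s['color'][200:300,190:290],(400,400),interpolation=cv2.INTER_CUBIC),cv2.resize(t['color'][220:300,360:440],(400,400),interpolation=cv2.INTER_CUBIC)])
cv2.imwrite('pics/h11.png',c[:,:,::-1])
"
```

```text
t 26.6 pos [ 0.6125 -0.2372  0.275 ] r 0.0748 ang 5.2 Frad 2.1 Ftan cw 3.1 Fz 7.3 w 0.0257
0 [-0.51  0.63] [ 0.617  -0.2439]
-20 [-3.23  0.98] [ 0.6122 -0.2709]
-40 [-5.91  0.38] [ 0.5985 -0.2947]
-60 [-8.22 -1.1 ] [ 0.5775 -0.3123]
-75 [-9.54 -2.68] [ 0.5584 -0.3202]
-84 [-10.12  -3.77] [ 0.5463 -0.3225]
```

View pics/h11.png

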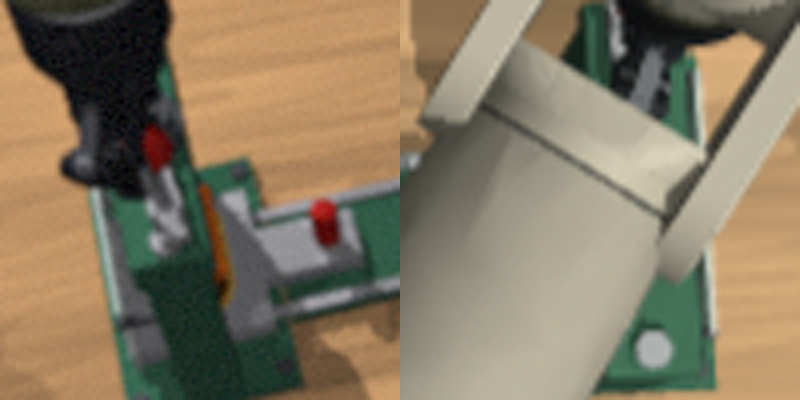

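Request:
move_arm:
  plan:
    - [0,0,0,-3.2,0.9,0,-1]
    - [0,0,0,-5.9,0.4,0,-1]
    - [0,0,0,-8.2,-1.1,0,-1]
    - [0,0,0,-9.2,-2.2,0,-1]
    - [0,0,0,-9.2,-2.2,0,-1]

```text
time_s: 27.25
position: [0.5613, -0.3177, 0.2749]
tool_rot: [[0.3, 0.954, 0.001], [0.954, -0.3, -0.002], [-0.002, 0.002, -1.0]]
ft_force: [-0.3, -3.4, 5.1]
grip_width: 0.0252
gripper_force: 43.0
```

```bash
python3 -c "
from h import *
C=(.538,-.2439);crank(C)
P=env.observe()['position'][:2]
arc(P,C,[-75,-84],.079)
s,t=shots()
c=np.hstack([cv2.resize(s['color'][180:280,180:280],(400,400),interpolation=cv2.INTER_CUBIC),cv2.resize(t['color'][220:300,390:470],(400,400),interpolation=cv2.INTER_CUBIC)])
cv2.imwrite('pics/h12.png',c[:,:,::-1])
"
```

```text
t 27.2 pos [ 0.5613 -0.3177  0.2749] r 0.0774 ang -72.5 Frad 3.1 Ftan cw 1.4 Fz 5.1 w 0.0252
-75 [-0.32 -0.2 ] [ 0.5584 -0.3202]
-84 [-0.9 -1.3] [ 0.5463 -0.3225]
```

View pics/h12.png

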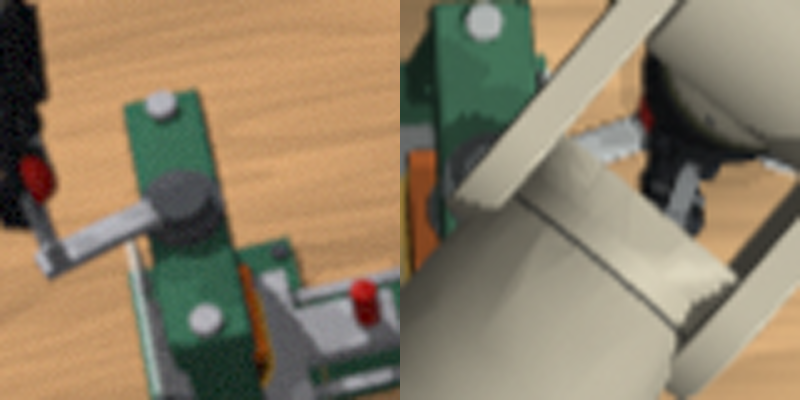

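```bash
python3 -c "
from h import *
s,t=shots()
for z in(.223,.235):print(onz(s,(180+53/4,180+262/4),z), onz(s,(180+185/4,180+185/4),.235))
for C in((.5375,-.2415),(.538,-.2439)):
  for th in(-72,-75,-78,-81):
    H=[C[0]+.08*np.cos(np.radians(th)),C[1]+.08*np.sin(np.radians(th))]
    print(C,th,[((proj(s,[H+[z]])[0]-[180,180])*4).round() for z in(.223,.245)],'ball',((proj(s,[H+[.295]])[0]-180)*4).round())
"
```

```text
[ 0.5677124  -0.31683935  0.223     ] [ 0.53855818 -0.23367613  0.235     ]
[ 0.57592038 -0.31461037  0.235     ] [ 0.53855818 -0.23367613  0.235     ]
(0.5375, -0.2415) -72 [array([ 51., 255.]), array([ 42., 234.])] ball [ 20. 185.]
(0.5375, -0.2415) -75 [array([ 48., 249.]), array([ 39., 229.])] ball [ 17. 180.]
(0.5375, -0.2415) -78 [array([ 46., 244.]), array([ 37., 224.])] ball [ 15. 174.]
(0.5375, -0.2415) -81 [array([ 44., 239.]), array([ 35., 218.])] ball [ 13. 169.]
(0.538, -0.2439) -72 [array([ 47., 256.]), array([ 38., 236.])] ball [ 16. 187.]
(0.538, -0.2439) -75 [array([ 44., 251.]), array([ 35., 230.])] ball [ 13. 181.]
(0.538, -0.2439) -78 [array([ 42., 245.]), array([ 33., 225.])] ball [ 11. 176.]
(0.538, -0.2439) -81 [array([ 40., 240.]), array([ 31., 220.])] ball [  9. 170.]
```

Request:
move_arm:
  plan:
    - [0,0,0,-0.5,-0.6,0,-1]
    - [0,0,0,-0.8,-1.2,0,-1]
    - [0,0,0,-0.8,-1.2,0,-1]
    - [0,0,0,-0.8,-1.2,0,-1]

```text
time_s: 27.85
position: [0.549, -0.3196, 0.2748]
tool_rot: [[0.297, 0.955, 0.001], [0.955, -0.297, -0.002], [-0.001, 0.002, -1.0]]
ft_force: [1.4, -3.4, 7.0]
grip_width: 0.026
gripper_force: 43.1
```

```bash
python3 -c "
from h import *
C=(.538,-.2439);crank(C)
P=env.observe()['position'][:2]
arc(P,C,[-84],.079)
s,t=shots()
# yaw check of the press from column caps & rail not needed; ball blob
for p in(s,t):
    h=cv2.cvtColor(p['color'],cv2.COLOR_RGB2HSV).astype(int)
    m=((h[...,0]<5)|(h[...,0]>174))&(h[...,1]>180)&(h[...,2]>60);m[:,300:]&=p is t
    n,l,st,ce=cv2.connectedComponentsWithStats(m.astype(np.uint8))
    print([(st[i,4],st[i,:4],ce[i].round(1)) for i in range(1,n) if st[i,4]>8])
for th in(-78,-81,-84,-87):print(th,proj(s,[[.5375+.08*np.cos(np.radians(th)),-.2415+.08*np.sin(np.radians(th)),.295]]).round(1))
"
```

```text
t 27.9 pos [ 0.549  -0.3196  0.2748] r 0.0765 ang -81.7 Frad 3.6 Ftan cw -0.9 Fz 7.0 w 0.026
-84 [-0.35 -0.18] [ 0.5463 -0.3225]
[(np.int32(58), array([184, 215,   8,  11], dtype=int32), array([187.4, 219.6])), (np.int32(43), array([268, 251,   6,  10], dtype=int32), array([270.9, 255.1]))]
[(np.int32(320), array([ 83, 232,  36,  42], dtype=int32), array([ 98.2, 250.6])), (np.int32(31), array([362, 262,   7,   6], dtype=int32), array([364.8, 264.5])), (np.int32(346), array([ 35, 274,  34,  46], dtype=int32), array([ 53.9, 295.5]))]
-78 [[183.7 223.6]]
-81 [[183.3 222.1]]
-84 [[182.9 220.7]]
-87 [[182.6 219.3]]
```

Request:
move_arm:
  plan:
    - [0,0,0,-0.2,-0.3,0,-1]
    - [0,0,0,-0.2,-0.3,0,-1]
    - [0,0,0,-0.2,-0.3,0,-1]
    - [0,0,0,-0.2,-0.3,0,0.1]
    - [0,0,0,-0.2,-0.3,0,0.1]

```text
time_s: 28.45
position: [0.5448, -0.3197, 0.2732]
tool_rot: [[0.297, 0.955, -0.002], [0.955, -0.297, 0.002], [0.001, -0.003, -1.0]]
ft_force: [0.7, -0.8, -0.6]
grip_width: 0.0469
gripper_force: 0.0
```

```bash
python3 -c "
from h import *
C=(.538,-.2439);crank(C)
a=np.radians(-84);plan((.5375+.08*np.cos(a),-.2415+.08*np.sin(a),.28,96),(.5375+.077*np.cos(a),-.2415+.077*np.sin(a),.28,96))
s,t=shots()
for p in(s,t):
    h=cv2.cvtColor(p['color'],cv2.COLOR_RGB2HSV).astype(int)
    m=((h[...,0]<5)|(h[...,0]>174))&(h[...,1]>180)&(h[...,2]>60);m[:,300:]&=p is t
    n,l,st,ce=cv2.connectedComponentsWithStats(m.astype(np.uint8))
    print([(st[i,4],st[i,:4],ce[i].round(1)) for i in range(1,n) if st[i,4]>8][:2])
"
```

```text
t 28.4 pos [ 0.5448 -0.3197  0.2732] r 0.0761 ang -84.9 Frad 0.8 Ftan cw -0.6 Fz -0.6 w 0.0469
t 28.4 at [ 0.5448 -0.3197  0.2732] yaw 72.7 F [ 0.7 -0.8 -0.6] w 0.0469 g 0.0
az -23.3 sh [-0.09  0.14 -0.68] len 0.7
az -23.3 sh [ 0.18  0.03 -0.68] len 0.7
[(np.int32(80), array([182, 214,   9,  12], dtype=int32), array([186.2, 219.2])), (np.int32(43), array([268, 251,   6,  10], dtype=int32), array([271. , 255.1]))]
[(np.int32(323), array([ 83, 232,  36,  42], dtype=int32), array([ 98.4, 250.8])), (np.int32(32), array([362, 262,   7,   6], dtype=int32), array([364.8, 264.4]))]
```

Request:
move_arm:
  plan:
    - [0,0,-8,0,0,-4,0.1]
    - [0,0,-16,0,0,-8,0.1]
    - [0,0,-23.3,-2,-6,-8,0.1]
    - [0,0,-23.3,-4,-11,-8,0.1]
    - [0,0,-23.3,-6,-16,-8,0.1]

```text
time_s: 29.05
position: [0.3933, -0.328, 0.3538]
tool_rot: [[-0.106, 0.994, -0.001], [0.994, 0.106, 0.001], [0.001, -0.001, -1.0]]
ft_force: [0.1, -1.6, 0.5]
grip_width: 0.0474
gripper_force: 0.0
```

```bash
python3 -c "
from h import *
plan((.545,-.32,.28,96))
s,t=shots();B=[]
for p in(s,t):
    h=cv2.cvtColor(p['color'],cv2.COLOR_RGB2HSV).astype(int)
    m=((h[...,0]<5)|(h[...,0]>174))&(h[...,1]>180)&(h[...,2]>60);m[:,300:]&=p is t
    n,l,st,ce=cv2.connectedComponentsWithStats(m.astype(np.uint8))
    L=[(st[i,4],st[i,:4],ce[i].round(1)) for i in range(1,n) if st[i,4]>8];print(L)
    B.append([x[2] for x in L if (x[2][0]<220 or 380<x[2][0]<480)])
    print([(d['pixel'],d['conf']) for d in env.tip_of('ball',p)[:2]])
if B[0] and B[1]:
    u,v=B[0][0],[b for b in B[1] if b[0]>380][0]
    print(tri([(s,u),(t,v)]),onz(s,u,.295),onz(t,v,.295))
"
```

```text
t 29.1 at [ 0.3933 -0.328   0.3538] yaw 96.1 F [ 0.1 -1.6  0.5] w 0.0474 g 0.0
az 0.1 sh [-0.82 15.18  7.38] len 16.9
[(np.int32(84), array([181, 215,  10,  10], dtype=int32), array([185.6, 219.6])), (np.int32(44), array([268, 251,   6,  10], dtype=int32), array([271. , 255.1]))]
[([185.4, 220.2], 0.63)]
[(np.int32(324), array([ 83, 232,  36,  42], dtype=int32), array([ 98.3, 250.7])), (np.int32(87), array([440, 244,  11,  10], dtype=int32), array([444.6, 248.4])), (np.int32(32), array([362, 262,   7,   6], dtype=int32), array([364.8, 264.4])), (np.int32(348), array([ 35, 274,  34,  46], dtype=int32), array([ 53.8, 295.6]))]
[([446.5, 244.8], 0.53), ([402.3, 266.2], 0.47)]
[ 0.54816216 -0.31450329  0.30032725] [ 0.54410974 -0.31497328  0.295     ] [ 0.54889596 -0.3161141   0.295     ]
```

```bash
python3 -c "
from h import *
plan((.546,-.3155,.35,96.5),(.546,-.3155,.28,96.5))"
```

```text
t 29.2 at [ 0.3943 -0.3285  0.3546] yaw 95.9 F [ 0.1  0.  -0.1] w 0.047 g 0.0
az -0.6 sh [-0.27 15.22  0.46] len 15.2
az -0.6 sh [-0.27 15.22  7.46] len 17.0
```

Request:
move_arm:
  plan:
    - [0,0,-0.6,-0.3,5,0.4,0.1]
    - [0,0,-0.6,-0.3,10,0.4,0.1]
    - [0,0,-0.6,-0.3,15.2,0.4,0.1]
    - [0,0,-0.6,-0.3,15.2,0.4,0.1]
    - [0,0,-0.6,-0.3,15.2,2,0.1]

```text
time_s: 29.75
position: [0.5491, -0.3149, 0.334]
tool_rot: [[-0.118, 0.993, 0.001], [0.993, 0.118, -0.001], [-0.001, 0.001, -1.0]]
ft_force: [0.4, -0.3, 0.9]
grip_width: 0.0467
gripper_force: 0.0
```

```bash
python3 -c "
from h import *
plan((.546,-.3155,.28,96.5))"
```

```text
t 29.8 at [ 0.5491 -0.3149  0.334 ] yaw 96.8 F [ 0.4 -0.3  0.9] w 0.0467 g 0.0
az 0.3 sh [-0.02 -0.32  5.4 ] len 5.4
```

Request:
move_arm:
  plan:
    - [0,0,0,0,-0.3,3,0.1]
    - [0,0,0,0,-0.3,5.4,0.1]
    - [0,0,0,0,-0.3,5.4,0.1]
    - [0,0,0,0,-0.3,5.4,0.1]

```text
time_s: 30.15
position: [0.5439, -0.3158, 0.2808]
tool_rot: [[-0.116, 0.993, 0.0], [0.993, 0.116, -0.0], [-0.0, 0.0, -1.0]]
ft_force: [0.6, -0.0, 0.8]
grip_width: 0.0472
gripper_force: 0.0
```

Request:
move_arm:
  plan:
    - [0,0,0,0,0,0,-1]
    - [0,0,0,0,0,0,-1]
    - [0,0,0,0,0,0,-1]
    - [0,0,0,0,0,0,-1]
    - [0,0,0,0,0,0,-1]
  squeeze: 30

```text
time_s: 30.65
position: [0.5442, -0.3161, 0.2823]
tool_rot: [[-0.115, 0.993, 0.004], [0.993, 0.115, -0.003], [-0.003, 0.004, -1.0]]
ft_force: [4.7, 0.7, 6.7]
grip_width: 0.0257
gripper_force: 29.3
```

Request:
move_arm:
  plan:
    - [0,0,0,1.5,0.15,0.4,-1]
    - [0,0,0,2.7,0.15,1.15,-1]
    - [0,0,0,3.65,0.15,2.2,-1]
    - [0,0,0,4.25,0.15,3.5,-1]
    - [0,0,0,4.45,0.15,5,-1]

```text
time_s: 31.15
position: [0.5403, -0.2707, 0.2318]
tool_rot: [[-0.116, 0.993, 0.003], [0.993, 0.116, -0.001], [-0.001, 0.003, -1.0]]
ft_force: [1.9, 0.7, 3.6]
grip_width: 0.0261
gripper_force: 32.5
```

Request:
move_arm:
  plan:
    - [0,0,0,0,0,0.1,-1]
    - [0,0,0,0,0,0.2,-1]
    - [0,0,0,0,0,0.2,-1]

```text
time_s: 31.45
position: [0.5401, -0.2706, 0.2289]
tool_rot: [[-0.116, 0.993, 0.001], [0.993, 0.116, 0.002], [0.001, 0.001, -1.0]]
ft_force: [3.0, 5.4, 0.1]
grip_width: 0.0255
gripper_force: 32.5
```

```bash
python3 -c "
from h import *
crank((.5375,-.2415))"
```

```text
t 31.4 pos [ 0.5401 -0.2706  0.2289] r 0.0293 ang -84.8 Frad -5.1 Ftan cw -3.5 Fz 0.1 w 0.0255
```

Request:
move_arm:
  plan:
    - [0,0,0,0,0,0,0.1]
    - [0,0,0,0,0,0,0.1]
    - [0,0,0,0,0,0,0.1]
    - [0,0,0,0,0,-5,0.1]
    - [0,0,0,0,0,-10,0.1]

```text
time_s: 31.95
position: [0.5391, -0.2715, 0.3288]
tool_rot: [[-0.115, 0.993, -0.003], [0.993, 0.115, 0.002], [0.002, -0.003, -1.0]]
ft_force: [1.0, 0.2, 0.3]
grip_width: 0.0469
gripper_force: 0.0
```

Request:
move_arm:
  plan:
    - [0,0,0,0,-5,-2,0.1]
    - [0,0,0,0,-10,-2,0.1]
    - [0,0,0,0,-15,-2,0.1]
    - [0,0,0,0,-18,-2,0.1]
    - [0,0,0,0,-18,-2,0.1]

```text
time_s: 32.45
position: [0.358, -0.2925, 0.3492]
tool_rot: [[-0.111, 0.994, 0.0], [0.994, 0.111, -0.002], [-0.002, -0.0, -1.0]]
ft_force: [1.1, -1.6, 0.6]
grip_width: 0.0468
gripper_force: 0.0
```

```bash
python3 - <<'E'
from h import *
plan()
s,t=shots();B=[]
for p in(s,t):
    h=cv2.cvtColor(p['color'],cv2.COLOR_RGB2HSV).astype(int)
    m=((h[...,0]<5)|(h[...,0]>174))&(h[...,1]>180)&(h[...,2]>60);m[:,300:]&=p is t
    n,l,st,ce=cv2.connectedComponentsWithStats(m.astype(np.uint8))
    L=[(st[i,4],ce[i].round(1)) for i in range(1,n) if st[i,4]>8];print(L)
    B.append([x[1] for x in L if (x[1][0]<240 or 380<x[1][0]<480)])
u,v=B[0][0],[b for b in B[1] if b[0]>380][0]
print("ball",tri([(s,u),(t,v)]),onz(s,u,.245),onz(t,v,.245))
# earlier the folded ball gave +7mm in z as well: compare; knob against home reading (270.5,252.9),(364.8,264.4)
for th in(-78,-84,-90):print(th,[proj(p,[[.538+.03*np.cos(np.radians(th)),-.2415+.03*np.sin(np.radians(th)),.245]]).round(1) for p in(s,t)])
# arm: light-grey pixels around the expected arm line in the top view
g=t['color'].astype(int);m=(g.min(2)>110)&(g.max(2)-g.min(2)<30)
C=proj(t,[[.538,-.2415,.223]])[0];yy,xx=np.nonzero(m);r=np.hypot(xx-C[0],yy-C[1]);k=(r>19)&(r<40)&(xx>C[0])
P=np.array([onz(t,(x,y),.223)[:2] for x,y in zip(xx[k],yy[k])]);w=P-[.538,-.2415]
a=np.degrees(np.arctan2(w[:,1],w[:,0]));rr=np.hypot(*w.T)
q=(rr>.045)&(rr<.088)&(a<-60)&(a>-115);print(q.sum(),np.median(a[q]),a[q].min(),a[q].max())
E
```

```text
t 32.5 at [ 0.358  -0.2925  0.3492] yaw 96.4 F [ 1.1 -1.6  0.6] w 0.0468 g 0.0
[(np.int32(77), array([209.4, 225.3])), (np.int32(42), array([271. , 255.1]))]
[(np.int32(322), array([ 98.3, 250.7])), (np.int32(80), array([423.1, 253.5])), (np.int32(32), array([364.8, 264.4])), (np.int32(347), array([ 53.8, 295.5]))]
ball [ 0.54133169 -0.27100278  0.25458553] [ 0.53435903 -0.27127527  0.245     ] [ 0.54252418 -0.27350979  0.245     ]
-78 [array([[210. , 228.6]]), array([[422. , 252.8]])]
-84 [array([[209.6, 227.6]]), array([[422.2, 254.1]])]
-90 [array([[209.5, 226.6]]), array([[422.3, 255.3]])]
107 -84.54535251488603 -94.50714194189821 -76.59621198576258
```

```bash
python3 - <<'E'
from h import *
s,t=shots()
for th,z in((-107.5,.245),(-84.5,.245),(-84.5,.250)):print(th,z,[proj(p,[[.538+.03*np.cos(np.radians(th)),-.2415+.03*np.sin(np.radians(th)),z]]).round(1) for p in(s,t)])
plan((.5405,-.2713,.33,96.4),(.5405,-.2713,.262,96.4))
E
```

```text
-107.5 0.245 [array([[209.7, 223.4]]), array([[421.7, 259. ]])]
-84.5 0.245 [array([[209.6, 227.5]]), array([[422.2, 254.2]])]
-84.5 0.25 [array([[209.2, 226.3]]), array([[422.5, 253.9]])]
t 32.6 at [ 0.3615 -0.2923  0.3482] yaw 96.6 F [ 0.9 -0.4 -0.5] w 0.0471 g 0.0
az 0.2 sh [ 0.02 18.02  1.82] len 18.1
az 0.2 sh [ 0.02 18.02  8.62] len 20.0
```

Request:
move_arm:
  plan:
    - [0,0,0,0,5,1.5,-1]
    - [0,0,0,0,10,1.5,-1]
    - [0,0,0,0,15,1.5,-1]
    - [0,0,0,0,17.8,1.5,-1]
    - [0,0,0,0,17.8,1.5,-1]

```text
time_s: 33.15
position: [0.5416, -0.2702, 0.3308]
tool_rot: [[-0.12, 0.993, -0.002], [0.993, 0.12, 0.002], [0.002, -0.002, -1.0]]
ft_force: [-0.6, 0.2, -0.2]
grip_width: 0.0001
gripper_force: 0.0
```

```bash
python3 -c "
from h import *
plan((.5405,-.2713,.262,96.4))"
```

```text
t 33.1 at [ 0.5416 -0.2702  0.3308] yaw 96.9 F [-0.6  0.2 -0.2] w 0.0001 g 0.0
az 0.5 sh [-0.11 -0.11  6.88] len 6.9
```

Request:
move_arm:
  plan:
    - [0,0,0,-0.1,0,3.5,-1]
    - [0,0,0,-0.1,0,6.5,-1]
    - [0,0,0,-0.1,0,7,-1]
    - [0,0,0,-0.1,0,7.2,-1]
    - [0,0,0,-0.1,0,7.3,-1]

```text
time_s: 33.65
position: [0.5383, -0.2731, 0.2617]
tool_rot: [[-0.115, 0.993, 0.002], [0.993, 0.115, -0.002], [-0.002, 0.002, -1.0]]
ft_force: [0.0, 0.5, -0.1]
grip_width: -0.0
gripper_force: 0.0
```

Request:
move_arm:
  plan:
    - [0,0,0,0,0.2,0,-1]
    - [0,0,0,0,0.2,0.2,-1]
    - [0,0,0,0,0.2,0.4,-1]
    - [0,0,0,0,0.2,0.5,-1]

```text
time_s: 34.05
position: [0.5405, -0.2726, 0.2577]
tool_rot: [[-0.115, 0.993, 0.004], [0.993, 0.115, -0.002], [-0.003, 0.004, -1.0]]
ft_force: [-0.7, 2.6, 15.8]
grip_width: 0.0001
gripper_force: 7.6
```

Request:
move_arm:
  plan:
    - [0,0,0,0,0,-3,-1]
    - [0,0,0,0,0,-8,-1]
    - [0,0,0,0,-5,-9,-1]
    - [0,0,0,0,-10,-9,-1]
    - [0,0,0,0,-15,-9,-1]

```text
time_s: 34.55
position: [0.3902, -0.2895, 0.3457]
tool_rot: [[-0.116, 0.993, 0.001], [0.993, 0.116, -0.001], [-0.001, 0.001, -1.0]]
ft_force: [-0.9, -1.6, 0.6]
grip_width: 0.0
gripper_force: 0.0
```

```bash
python3 - <<'E'
from h import *
plan()
s,t=shots();B=[]
for p in(s,t):
    h=cv2.cvtColor(p['color'],cv2.COLOR_RGB2HSV).astype(int)
    m=((h[...,0]<5)|(h[...,0]>174))&(h[...,1]>180)&(h[...,2]>60);m[:,300:]&=p is t
    n,l,st,ce=cv2.connectedComponentsWithStats(m.astype(np.uint8))
    print([(st[i,4],ce[i].round(1)) for i in range(1,n) if st[i,4]>8])
    print([(np.round(d["pixel"]),round(d["conf"],2)) for d in env.tip_of("lift1",p)])
g=t['color'].astype(int);m=(g.min(2)>110)&(g.max(2)-g.min(2)<30)
C=proj(t,[[.538,-.2415,.223]])[0];yy,xx=np.nonzero(m);r=np.hypot(xx-C[0],yy-C[1]);k=(r>19)&(r<40)&(xx>C[0])
P=np.array([onz(t,(x,y),.223)[:2] for x,y in zip(xx[k],yy[k])]);w=P-[.538,-.2415]
a=np.degrees(np.arctan2(w[:,1],w[:,0]));rr=np.hypot(*w.T)
q=(rr>.045)&(rr<.088)&(a<-60)&(a>-115);print(q.sum(),np.median(a[q]))
E
```

```text
t 34.5 at [ 0.3902 -0.2895  0.3457] yaw 96.7 F [-0.9 -1.6  0.6] w 0.0 g 0.0
[(np.int32(73), array([209.8, 225.9])), (np.int32(44), array([270.8, 255.1]))]
[(array([372., 214.]), 0.73), (array([467., 298.]), 0.72), (array([437., 243.]), 0.63)]
[(np.int32(323), array([ 98.5, 250.9])), (np.int32(80), array([422.7, 253.7])), (np.int32(32), array([364.8, 264.4])), (np.int32(349), array([ 53.9, 295.5]))]
[(array([191., 180.]), 0.91), (array([193., 252.]), 0.65), (array([249., 304.]), 0.63), (array([400., 266.]), 0.42)]
105 -84.54535251488603
```

```bash
python3 -c "
from rig import env
print(env.close_job())"
```

```text
the job is handed in; nothing more can be done
None
```

The job is handed in at about 35 s of robot time, but no verdict came back: both brown lifts are stacked within about 2 mm of the outline, the bed is home, the press is wound to the angle calculated for a quarter turn past contact (contact itself was worked out from the dimensions, not felt), and the handle is folded flat; pushing the bed home touched its stop at 55 N for a moment, and the crank ball saw 44 N during winding.

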